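# Change the film roll and get the bagging bench ready

### The arm

A 6-joint arm with a two-finger parallel gripper is mounted at the origin on the work surface. World frame = base frame: x ahead of the robot, y to its left, z up, the work surface at z = 0. Lengths are in mm, angles in rad, forces in N, time in s.
With the tool pointing down it reaches from about 400 to 925 mm from the base axis. Payload 12.5 kg.
Tool frame: the origin (TCP) lies at the centre of the arm's flange, where the gripper is bolted on; the fingertips stand 190 mm ahead of it and the grasp point (between the pads) lies 171 mm ahead of it; z points along the fingers, y is the line along which they close (so a half turn about z gives the same grasp; the last joint's range is limited). The gripper opens to 95 mm and grips with 3 to 60 N. Pads are 20 mm wide; open, the fingers measure 119 mm over their backs; the gripper's body (75 mm by 180 mm) begins 59 mm behind the grasp point.
Start: joints at [-1.361, 0.491, 1.559, -0, 1.092, -0.106], TCP at [194.13, -594.086, 404.761] pointing down, gripper open.
Joint ranges: [-3.1, 3.1], [-0.84, 2.19], [0.05, 2.79], [-1.13, 4.28], [0.06, 2.93], [-2.69, 2.69]. Speed limits (rad/s): [2.22, 2.22, 2.79, 3.14, 3.14, 3.14].

### API

Orientations are given as [roll, pitch, yaw] about the fixed x, y, z axes, in that order (R = Rz(yaw) Ry(pitch) Rx(roll)).
In Python, from cell import env, read_camera, search_frame, cut_out gives the robot as it stands. The module is installed in compiled form; this text tells all that it offers.
- The arm moves only by the tool move_arm, never from a script. Its argument "commands" is a list of rows, each a list of 3 entries, a list of its own where there are three numbers: the shift along the world's x, y, z normalised to -1 to 1, where 1 is 0.03 m, then the turn about the world's z normalised to -1 to 1, where 1 is 0.08 rad, then the opening, from -1 (shut) to 1 (fully open), so that 0 is half open. A call has 1 to 20 rows; each row shifts and turns the commanded pose from where the row before left it; what a row does not reach is not made up. A row lasts 1/12 s, in which the tool goes at most 41.7 mm and 7.16 degrees, less where a joint would pass 70% of its speed; a pose out of reach is approached as far as the arm can. A call with a number of a shift or a turn outside -1 to 1 is refused whole. A call with a gripper value outside its range is refused whole. The fingers move at their own pace and stop on an object; the grip force is fixed at half the most. Time passes only in rows, so rows that do not move let the fingers close. It gives the time, the measured TCP pose, the force, the opening and the grip force at its end, in the units of the state.
- env.state(): the state, without advancing time (a new reading comes with each control period).
- read_camera(name): name is "side" or "top" or "wrist"; returns a dict with "image" (400x640x3 uint8, red, green, blue), "fx", "fy", "cx", "cy" (pixels), "D" ([k1, k2, p1, p2, k3] as OpenCV has them; the pictures are not rectified), "rvec" (rotation vector, rad) and "tvec" (3), from world to camera coordinates, as OpenCV has them. Camera axes: x right, y down, z forward; pixel columns grow to the right and rows downward; lengths in mm; the calibration is good to about 2 mm. A picture is of the moment at which its call begins. There is no depth.
- env.job_done(): hands the job in; it is judged then, once.
Trained networks look in a picture, given as the dict that the camera call returned (one of the last four; its "shot" number tells which), for a name from the list of things; names that differ only in an ending like _2 or _b are one class to them, and where a whole thing is asked for, a point or a joint stands for the part that bears it (a point fixed in the world has none). Each returns a list of dicts, best first, with "confidence" (0 to 1); they miss things now and then, are a little off and sometimes report something else, mostly with a low value. They report only what shows in the picture. A call takes as long as a camera call.
- search_frame(thing, picture): "at" ([column, row] in pixels, amid what is visible of it).
- cut_out(thing, picture): "region" (400x640 bool, what is visible of it) and "at" ([column, row] in pixels, amid what is visible of it).
The state is a dict: "t": time; "joints": joint angles; "qvel": joint speeds; "tau": joint torques, N m; "eef_pos": TCP position; "tcp_rot": TCP orientation; "ft_force": force on the tool from outside, world axes, zero at the start; "moment": the same for the moment, N m; "opening": opening from 0.0 (shut) to 1.0 (fully open); "grip_force": force on a finger pad.
Only numpy, scipy, OpenCV 4.12 (cv2) and the standard library are available. Lean on these libraries where they do the work, as an engineer would, in place of code of your own. Each camera call takes 0.05 s, during which the arm holds its last target. There are 200 camera calls.

### The job

Get the bagging bench ready for the next batch: first turn the bag sealer's click timer back to off; then take the empty cardboard core out of the film stand and put it in the scrap box, roll the new film roll along the bench (roll it, do not lift it) into the stand until it lies over the scribed line with its core in line with the axle holes, and push the axle in from the left (as the robot sees it) through that upright, the core and the other upright until its grip is fully home. After the axle is in, set the timer exactly six clicks clockwise from off. Stand every small tin that is on the bench upright in the sheet pan, at any time; leave everything else on the bench where it is.

Things in the scene. Friction and masses are not known exactly. Their poses are not given: they have to be found in the camera images.
- stand: Film stand, fixed: two steel plates 124 mm apart (inner faces y = +/-62 mm, outer +/-68, flange 4 mm high out to +/-80), 75 high, from x = -35 to +85 mm. Origin on the bench below the middle of the line of the two axle holes; own y along that line to the left plate, x away from the robot. A dark line lies on the bench along its y. Open at -x; a bar 16 mm thick joins the plates at x = 75, 55 mm up.
- eye_near (a point): Centre of the axle hole on the outer face of the left plate, where the axle goes in: round, 22 mm wide, through the 6 mm plate, 44 mm above the bench.
- eye_far (a point): Centre of the same axle hole on the outer face of the right plate, where the axle comes out.
- roll: New roll of pale bag film, 84 mm in diameter, 100 mm long, 0.35 to 0.65 kg, on the bench on the robot's side of the stand, its axis (own y) about parallel to the stand's y. A 38 mm hole runs through it. Origin on the axis at mid length, 42 mm above the bench. It turns as it rolls: only its position and y axis matter. It rolls easily and soon stops when let go.
- core: Empty cardboard core, a tube 46 mm outside, 38 mm inside, 100 mm long, 40 g, lying on the bench between the plates of the stand, axis (own y) along the stand's y. Origin on its axis at mid length, 23 mm above the bench.
- axle: Axle lying on the bench left of the stand, 0.1 kg: a flat black grip 60 long x 28 wide x 14 mm thick with a steel rod, 12 mm in diameter and 155 mm long, tapered tip. Origin at the centre of the grip, 7 mm above the bench; own x points along the rod to the tip, own z up through the grip's thickness. At the start the tip points roughly to the robot's right (-y).
- axle_tip (a point): Tip of the axle rod, 185 mm from the middle of the grip.
- axle_shoulder (a point): End face of the grip where the rod leaves it, 30 mm from the middle of the grip. Fully home, it rests on the left plate and the rod sticks out 19 mm beyond the right plate.
- sealer: Impulse bag sealer, fixed: light grey housing 120 (x) x 250 (y) mm, deck 62 mm above the bench; a raised sealing arm along its far side (own x above 0), up to 125 mm high. Origin on the bench under its middle. The timer knob's vertical axis is at x = -30, y = +62 mm.
- timer (a joint): Timer knob angle (rad), clockwise from above, 0 (off, at the stop, white line on the knob along the sealer's -x, to the robot) to 4.19 (eighth click). A detent click every 0.5236 rad (30 deg); it snaps to the nearest click when let go; the sixth click is 3.14. A click takes about 0.1 N m. It starts on one of clicks 2 to 5.
- timer_grip (a point): Middle of the timer knob's wing, on the axis, 22 mm above the deck. The knob: a black disc 44 mm wide with an upright wing 42 long x 14 wide, 9 to 35 mm above the deck. At angle 0 the wing lies along the sealer's x; at q it is turned clockwise by q.
- pan: Aluminium sheet pan, fixed, 170 (x) x 245 (y) mm, rim 20 mm high, wall and floor 3 mm. Origin on the bench under its middle.
- scrap: Open cardboard scrap box, fixed, 150 (x) x 130 (y) x 90 mm high, wall 4 mm. Origin on the bench under its middle.
- tin1: A small food tin with a paper band, 58 mm in diameter, 66 mm high, 0.11 to 0.23 kg, standing on the bench. Origin at the centre of its underside. Two to four of these tins are there (None: not there).
- tin2: A small food tin with a paper band, 58 mm in diameter, 66 mm high, 0.11 to 0.23 kg, standing on the bench. Origin at the centre of its underside. Two to four of these tins are there (None: not there).
- tin3: A small food tin with a paper band, 58 mm in diameter, 66 mm high, 0.11 to 0.23 kg, standing on the bench. Origin at the centre of its underside. Two to four of these tins are there (None: not there).
- tin4: A small food tin with a paper band, 58 mm in diameter, 66 mm high, 0.11 to 0.23 kg, standing on the bench. Origin at the centre of its underside. Two to four of these tins are there (None: not there).
- soup_can: Bystander, leave alone: a paper-labelled food can, 76 mm wide, 110 mm high. Origin at the centre of its underside.
- preserve_jar: Bystander, leave alone: a glass jar, 68 mm wide, 95 mm high. Origin at the centre of its underside.
- tape: Bystander, leave alone: a roll of amber tape lying flat, 92 mm wide, 24 mm high. Origin at the centre of its underside.
- mug: Bystander, leave alone: a white mug, 80 mm wide, 90 mm high. Origin at the centre of its underside.
- brush: Bystander, leave alone: a hand brush. Origin at the centre of its underside.
- spice_jar: Bystander, leave alone: a glass jar with a black lid, 60 mm wide, 85 mm high. Origin at the centre of its underside.
- order_pad: Bystander, leave alone: a paper pad, 105 x 75 x 10 mm. Origin at the centre of its underside.

How it is judged:
By the outcome, as a careful person would: the job done as asked, in the order asked, and still so for the second after the job is handed in, with the robot touching nothing.
Of tin1, tin2, tin3, tin4 only 2 to 4 are there at a start; the rules pass over those that are not, and their reading is None.
At some moment in a run one of tin1, tin2, tin3, tin4 may be knocked a few centimetres aside while the robot is not near it.
It also fails if it takes over 210 s, if anything falls off the work surface, if the arm or the gripper's body presses on something with over 40 N, if the wrist force passes 120 N, or if a joint passes its speed limit or range.

## Working session

There is one attempt and no reset: what is moved stays moved. The work goes in short steps, Python scripts to look and compute and a tool call to move; the robot and the scene stay as the last step left them, time stands still between calls to the robot, and variables do not carry over. Pictures are saved under pics/ and viewed, at most 14 in all, crops included, and the job is handed in when it is done.

Besides the shell and the picture viewer there is one more tool, called after "Call:" by a JSON object that holds its "op" and its "data". move_arm: Moves the arm, as the interface text tells. Its arguments: {"type":"object","properties":{"commands":{"type":"array","items":{"type":"array"}}},"required":["commands"]}

```bash
mkdir -p pics
cat > h.py <<'E'
import numpy as np, cv2
from cell import env, read_camera, search_frame, cut_out
def ray(p,uv):
    K=np.array([[p['fx'],0,p['cx']],[0,p['fy'],p['cy']],[0,0,1.]])
    n=cv2.undistortPoints(np.array([[uv]],float),K,np.array(p['D'],float))[0,0]
    R=cv2.Rodrigues(np.array(p['rvec'],float))[0]
    return -R.T@np.array(p['tvec'],float).ravel(), R.T@np.array([n[0],n[1],1.])
def atz(p,uv,z):
    o,d=ray(p,uv); return np.round((o+d*(z-o[2])/d[2])[:2],1)
def proj(p,X):
    K=np.array([[p['fx'],0,p['cx']],[0,p['fy'],p['cy']],[0,0,1.]])
    return cv2.projectPoints(np.array(X,float).reshape(-1,3),np.array(p['rvec'],float),np.array(p['tvec'],float),K,np.array(p['D'],float))[0].reshape(-1,2)
def save(p,n,crop=None,s=1):
    im=p['image'][:,:,::-1]
    if crop: im=im[crop[1]:crop[3],crop[0]:crop[2]]
    cv2.imwrite('pics/'+n,cv2.resize(im,None,fx=s,fy=s,interpolation=cv2.INTER_CUBIC))
E
python3 - <<'E'
from h import *
H=dict(stand=40,roll=42,core=23,axle=7,sealer=62,timer=80,pan=5,scrap=45,tin1=33,soup_can=55,preserve_jar=47,tape=12,mug=45,brush=15,spice_jar=42,order_pad=5)
for c in ('top','side'):
    p=read_camera(c); save(p,c+'0.png',s=1.25)
    print(c,np.round(ray(p,(320,200))[0]))
    for n,z in H.items():
        print(n,[(np.round(r['at']),round(r['confidence'],2),atz(p,r['at'],z)) for r in search_frame(n,p) if r['confidence']>.3][:5])
print(env.state())
E
```

```text
top [3.720e+02 1.000e+00 1.487e+03]
stand [(array([326., 153.]), 0.64, array([687.3, -45. ]))]
roll [(array([317., 221.]), 0.82, array([459.1, -15.2])), (array([396., 164.]), 0.62, array([ 651.4, -278.6])), (array([324., 154.]), 0.32, array([685.2, -37.5]))]
core []
axle [(array([230., 176.]), 0.72, array([617.7, 282.4])), (array([322., 219.]), 0.35, array([468.6, -30.5]))]
sealer [(array([410., 152.]), 0.95, array([ 687.6, -325.9]))]
timer [(array([230., 175.]), 0.66, array([606.9, 267.5])), (array([396., 164.]), 0.45, array([ 642.1, -272.1]))]
pan [(array([397., 220.]), 0.62, array([ 464.4, -287.2]))]
scrap [(array([178., 208.]), 0.69, array([505.4, 445.7])), (array([233., 174.]), 0.37, array([616.8, 266.2]))]
tin1 [(array([217., 219.]), 0.88, array([468.6, 319.5])), (array([244., 243.]), 0.76, array([388.6, 226.2])), (array([270., 242.]), 0.64, array([390.6, 140.2])), (array([256., 214.]), 0.55, array([485.8, 189.3])), (array([236., 174.]), 0.35, array([618.4, 255.9]))]
soup_can [(array([179., 159.]), 0.68, array([668.8, 444.3]))]
preserve_jar [(array([457., 190.]), 0.7, array([ 5
[... 1959 characters left out ...]
]), 0.57, array([621. , 255.6]))]
{'t': 1.7, 'joints': array([-1.36059281e+00,  4.90934350e-01,  1.55891579e+00,  4.35545930e-06,
        1.09168359e+00, -1.05594499e-01]), 'qvel': array([ 0.001181  , -0.00016981, -0.00034857, -0.00030267, -0.00022605,
       -0.00069336]), 'tau': array([-3.64698768e-03, -6.12468696e+01, -2.58424526e+01,  6.91014435e-02,
        4.46279207e-02,  1.60424122e-05]), 'eef_pos': array([ 194.1353593 , -594.08827136,  404.73414741]), 'tcp_rot': array([3.14153365e+00, 2.36656567e-06, 3.15796004e-01]), 'ft_force': array([-0.14027292,  0.46827401,  0.41777982]), 'moment': array([ 0.01792543, -0.02538179,  0.02521054]), 'grip_force': 0.0, 'opening': 0.9969739125916001}
```

View pics/top0.png

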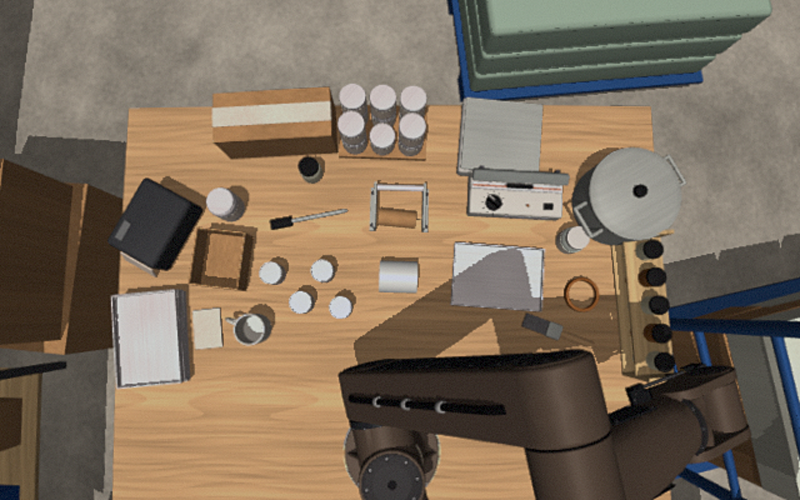

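View pics/side0.png

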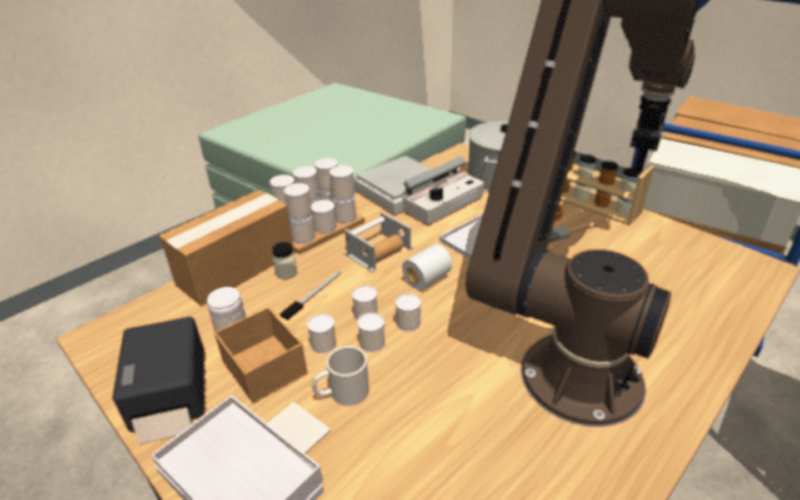

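Call:
{"op": "move_arm", "data": {"commands": [[[0.9,0.65,0],0,1],[[0.9,0.65,0],0,1],[[0.9,0.65,0],0,1],[[0.9,0.65,0],0,1],[[0.9,0.65,0],0,1],[[0.9,0.65,0],0,1],[[0.9,0.65,0],0,1],[[0.9,0.65,0],0,1],[[0.9,0.65,0],0,1],[[0.9,0.65,0],0,1],[[0.9,0.65,0],0,1],[[0.9,0.65,0],0,1],[[0.9,0.65,0],0,1],[[0.9,0.65,0],0,1],[[0.9,0.65,0],0,1],[[0.9,0.65,0],0,1],[[0,0,0],0,1],[[0,0,0],0,1]]}}

```text
t: 3.2
eef_pos: [627.1, -280.8, 404.2]
tcp_rot: [-3.141, 0.0, 0.318]
ft_force: [0.5, 0.1, -0.7]
opening: 0.996
grip_force: 0.0
```

Run:
```python
from h import *
p=read_camera('wrist'); save(p,'w1.png',s=1.25)
s=env.state(); print(s['eef_pos'],s['tcp_rot'],s['t'])
print('cam',ray(p,(320,200)))
for n,z in (('timer',84),('sealer',62),('pan',5),('tin1',33)):
    print(n,[(np.round(r['at']),round(r['confidence'],2),atz(p,r['at'],z)) for r in search_frame(n,p)[:4]])
p=read_camera('top'); save(p,'t1.png',(130,90,460,290),2.4)
```

```text
[ 626.31747743 -281.67864204  404.36549665] [-3.14131194e+00  5.73095956e-04  3.16947021e-01] 3.25
cam (array([ 698.69793154, -258.04889201,  384.2690421 ]), array([-0.2816403 , -0.09169236, -0.955503  ]))
timer [(array([320., 151.]), 0.86, array([ 653.8, -272.5])), (array([392., 142.]), 0.19, array([ 681. , -330.5]))]
sealer [(array([391., 138.]), 0.73, array([ 683. , -333.6]))]
pan [(array([285., 270.]), 0.88, array([ 487.1, -281.1])), (array([316., 152.]), 0.71, array([ 640. , -272.7]))]
tin1 []
```

View pics/w1.png

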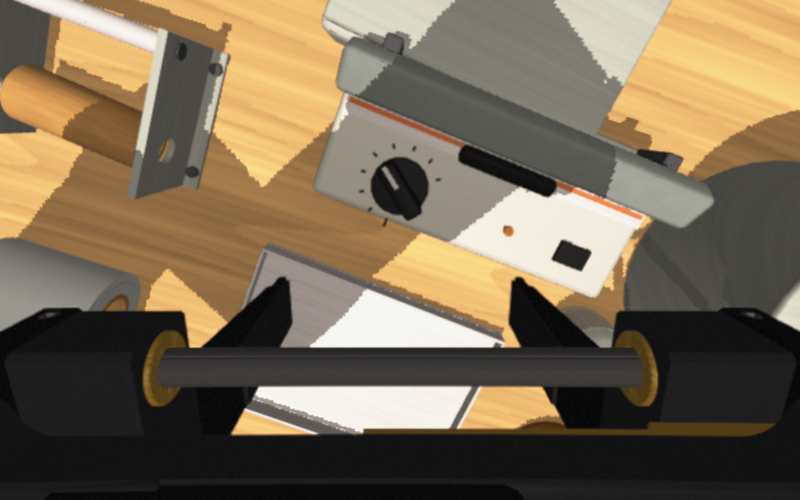

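```bash
cat >> h.py <<'E'
def ang(a,b): d=np.subtract(b,a); return round(float(np.arctan2(d[1],d[0])),3)
E
python3 - <<'E'
from h import *
p=read_camera('wrist')
f=lambda u,v,z: atz(p,(u/1.25,v/1.25),z)
a,b=f(318,188,62),f(600,296,62); print('near edge',a,b,ang(b,a)-1.571)
print('tick0',f(386,223,62),'line',f(385,168,97),f(398,188,97),'wing',f(412,215,97),f(388,167,97),'disc',f(399,187,68))
w1,w2=f(412,215,97),f(388,167,97); print(ang(w1,w2))
r=cut_out('timer',p)[0]; m=r['region']; print(m.sum(),r['at'],np.argwhere(m).min(0),np.argwhere(m).max(0))
# stand right plate, pan corners
print('pan corners', [f(u,v,20) for u,v in ((265,246),(505,342),(460,430))])
E
```

```text
near edge [ 629.9 -216. ] [ 615.  -459.6] -0.06099999999999994
tick0 [ 619.7 -273.9] line [ 664.3 -260.4] [ 654.1 -272.9] wing [ 639.1 -288. ] [ 665.5 -262.1] disc [ 650.7 -274.6]
0.776
1828 [317.9, 146.0] [123 294] [172 341]
pan corners [array([ 555.7, -178.5]), array([ 532.8, -419.7]), array([ 425.3, -413. ])]
```

View pics/t1.png

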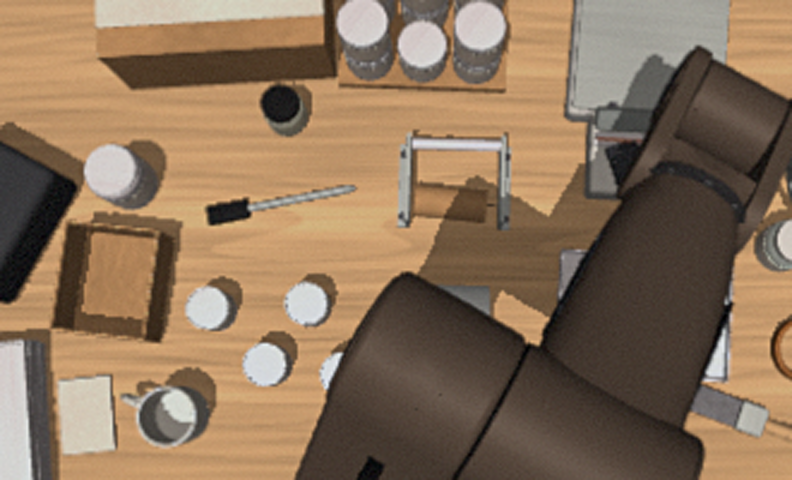

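Call:
{"op": "move_arm", "data": {"commands": [[[0.11,0.03,0],1,-0.35],[[0.11,0.03,0],1,-0.35],[[0.11,0.03,0],1,-0.35],[[0.11,0.03,0],1,-0.35],[[0.11,0.03,0],1,-0.35],[[0.11,0.03,0],1,-0.35],[[0.11,0.03,0],1,-0.35],[[0.09,0.03,0],1,-0.35],[[0,0,-1],0,-0.35],[[0,0,-1],0,-0.35],[[0,0,0],0,-0.35],[[0,0,0],0,-0.35]]}}

```text
t: 4.6
eef_pos: [651.8, -275.2, 344.1]
tcp_rot: [-3.139, 0.0, 0.955]
ft_force: [-1.0, -0.5, 1.0]
opening: 0.328
grip_force: 0.0
```

Run:
```python
from h import *
p=read_camera('wrist'); save(p,'w2.png',s=1.25)
s=env.state(); print(s['eef_pos'],s['tcp_rot'],s['opening'])
X=s['eef_pos'].copy(); 
print(proj(p,[[X[0],X[1],z] for z in (97,75)])*1.25)
```

```text
[ 652.06974213 -275.25602183  345.74147682] [ 3.14119374e+00 -2.12102596e-05  9.55413556e-01] 0.32500589181233464
[[401.71803015 257.43421657]
 [401.68931145 246.25359257]]
```

View pics/w2.png

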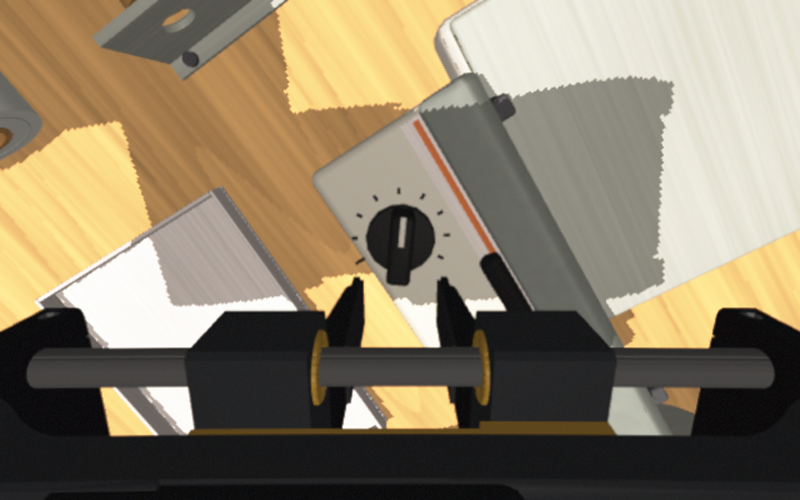

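Call:
{"op": "move_arm", "data": {"commands": [[[0.06,0.08,-0.9],0,-0.35],[[0,0,-0.9],0,-0.35],[[0,0,-0.9],0,-0.35],[[0,0,0],0,-0.35],[[0,0,0],0,-0.35],[[0,0,0],0,-1],[[0,0,0],0,-1],[[0,0,0],0,-1],[[0,0,0],0,-1],[[0,0,0],0,-1],[[0,0,0],0,-1],[[0,0,0],0,-1]]}}

```text
t: 5.65
eef_pos: [653.5, -272.2, 265.0]
tcp_rot: [-3.141, 0.0, 0.956]
ft_force: [-5.4, 2.3, 6.8]
opening: 0.147
grip_force: 29.9
```

Call:
{"op": "move_arm", "data": {"commands": [[[0,0,0],0.8,-1],[[0,0,0],0.8,-1],[[0,0,0],0.8,-1],[[0,0,0],0.8,-1],[[0,0,0],0.8,-1],[[0,0,0],0.8,-1],[[0,0,0],0.8,-1],[[0,0,0],0.8,-1],[[0,0,0],0.8,-1],[[0,0,0],0.8,-1],[[0,0,0],0.8,-1],[[0,0,0],0.8,-1],[[0,0,0],0.8,-1],[[0,0,0],0.8,-1],[[0,0,0],0.8,-1],[[0,0,0],0.8,-1],[[0,0,0],0.8,-1],[[0,0,0],0.8,-1],[[0,0,0],0.8,-1],[[0,0,0],0.8,-1]]}}

```text
t: 7.32
eef_pos: [654.0, -272.1, 265.1]
tcp_rot: [3.14, 0.001, 2.239]
ft_force: [1.4, 4.2, 4.2]
opening: 0.147
grip_force: 30.0
```

Call:
{"op": "move_arm", "data": {"commands": [[[0,0,0],0.8,-1],[[0,0,0],0.8,-1],[[0,0,0],0.8,-1],[[0,0,0],0.8,-1],[[0,0,0],0.8,-1],[[0,0,0],0.8,-1],[[0,0,0],0.8,-1],[[0,0,0],0.8,-1],[[0,0,0],0.8,-1],[[0,0,0],0.8,-1],[[0,0,0],0.8,-1],[[0,0,0],0.8,-1],[[0,0,0],0.8,-1],[[0,0,0],0.5,-1],[[0,0,0],0,-1],[[0,0,0],0,-1]]}}

```text
t: 8.65
eef_pos: [654.2, -271.7, 265.1]
tcp_rot: [3.14, 0.002, 3.107]
ft_force: [2.8, 6.5, 4.5]
opening: 0.145
grip_force: 30.3
```

Call:
{"op": "move_arm", "data": {"commands": [[[0,0,0],0,-0.35],[[0,0,0],0,-0.35],[[0,0,0],0,-0.35],[[0,0,0],0,-0.35],[[0,0,0.7],0,-0.35],[[0,0,1],0,-0.35],[[0,0,1],0,0],[[0,0,1],0,0],[[0,0,1],0,0],[[0,0,0],0,0],[[0,0,0],0,0]]}}

```text
t: 9.57
eef_pos: [653.5, -272.5, 406.6]
tcp_rot: [-3.14, 0.003, 3.108]
ft_force: [-1.0, 0.1, -0.7]
opening: 0.497
grip_force: 0.0
```

Run:
```python
from h import *
p=read_camera('wrist'); save(p,'w3.png')
s=env.state(); print(s['eef_pos'],s['tcp_rot'],s['opening'])
for n,z in (('timer',84),('stand',40),('core',23),('roll',42)):
    print(n,[(np.round(r['at']),round(r['confidence'],2),atz(p,r['at'],z)) for r in search_frame(n,p)[:3]])
```

```text
[ 653.48143288 -272.50328882  404.72508785] [-3.14147759e+00  1.68014605e-04  3.10768388e+00] 0.49916465158736195
timer [(array([320., 177.]), 0.89, array([ 649.4, -273.8]))]
stand [(array([520., 168.]), 0.87, array([657.8, -66.7])), (array([576., 127.]), 0.53, array([617.5, -16.8]))]
core [(array([520., 173.]), 0.64, array([666.6, -55.7]))]
roll [(array([516., 169.]), 0.61, array([657.6, -71. ]))]
```

View pics/w3.png

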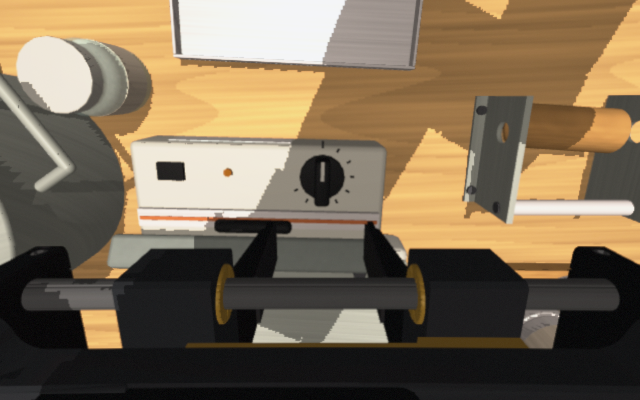

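Call:
{"op": "move_arm", "data": {"commands": [[[-0.06,0.4,0],-0.96,0.3],[[-0.06,0.4,0],-0.96,0.3],[[-0.06,0.4,0],-0.96,0.3],[[-0.06,0.4,0],-0.96,0.3],[[-0.06,0.4,0],-0.96,0.3],[[-0.06,0.4,0],-0.96,0.3],[[-0.06,0.4,0],-0.96,0.3],[[-0.06,0.4,0],-0.96,0.3],[[-0.06,0.4,0],-0.96,0.3],[[-0.06,0.4,0],-0.96,0.3],[[-0.06,0.4,0],-0.96,0.3],[[-0.06,0.4,0],-0.96,0.3],[[-0.06,0.4,0],-0.96,0.3],[[-0.06,0.4,0],-0.96,0.3],[[-0.06,0.4,0],-0.96,0.3],[[-0.06,0.4,0],-0.96,0.3],[[-0.06,0.4,0],-0.96,0.3],[[-0.06,0.4,0],-0.96,0.3],[[-0.06,0.4,0],-0.96,0.3],[[0,0.4,0],-0.96,0.3]]}}

```text
t: 11.48
eef_pos: [619.3, -31.9, 403.9]
tcp_rot: [-3.14, -0.0, 1.568]
ft_force: [-0.7, -0.1, 1.2]
opening: 0.651
grip_force: 0.0
```

Call:
{"op": "move_arm", "data": {"commands": [[[0,0,0],0,0.3],[[0,0,0],0,0.3]]}}

```text
t: 11.65
eef_pos: [619.6, -32.3, 404.1]
tcp_rot: [-3.141, -0.0, 1.575]
ft_force: [0.8, -0.2, 0.8]
opening: 0.65
grip_force: 0.0
```

Run:
```python
from h import *
p=read_camera('wrist'); save(p,'w4.png',s=1.25)
np.savez('w4.npz',**{k:v for k,v in p.items()})
s=env.state(); print(s['eef_pos'],s['tcp_rot'],s['opening'])
for n,z in (('core',23),('roll',42),('axle',7),('stand',40)):
    print(n,[(np.round(r['at']),round(r['confidence'],2),atz(p,r['at'],z)) for r in search_frame(n,p)[:3]])
```

```text
[619.63610032 -32.72321817 404.24658599] [-3.14088208e+00  7.67453087e-05  1.57491875e+00] 0.6474782004591298
core [(array([318., 154.]), 0.67, array([616.7, -17.2]))]
roll [(array([159., 160.]), 0.62, array([454.2, -20.6]))]
axle [(array([343.,   8.]), 0.69, array([640.8, 127.1]))]
stand [(array([390., 181.]), 0.96, array([691.4, -42.4])), (array([344.,   7.]), 0.49, array([640., 121.]))]
```

View pics/w4.png

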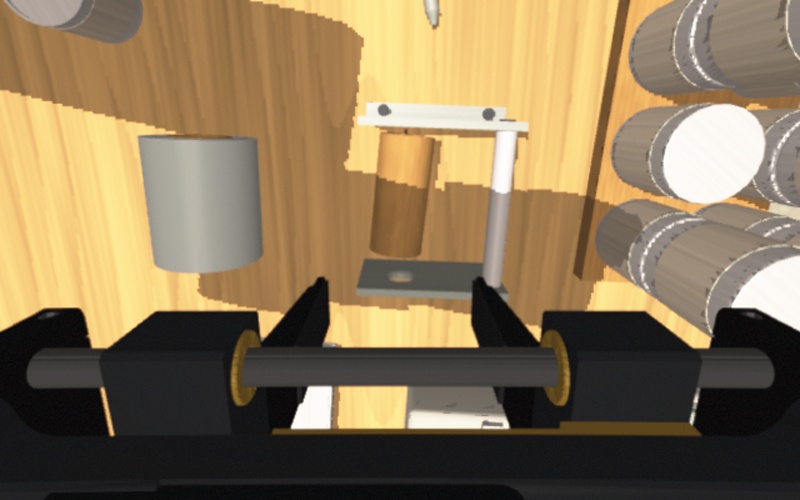

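Run:
```python
from h import *
p=dict(np.load('w4.npz')); 
f=lambda u,v,z: atz(p,(u/1.25,v/1.25),z)
print('R top inner',f(359,291,75),f(507,296,75),'R bot',f(364,260,0),f(482,265,0),'hole',f(401,276,44))
print('L top',f(358,122,75),f(528,129,75),'flange',f(367,102,4),f(505,110,4))
print('bar', f(507,132,63),f(494,285,63), 'barL edge',f(497,132,55),f(485,283,55),'R edge',f(517,132,55),f(504,283,55))
print('core top',f(407,134,46),f(397,252,46),'sides',f(379,133,23),f(434,139,23),f(372,248,23),f(422,252,23))
print('roll',f(140,138,42),f(258,140,42),f(153,265,42),f(262,262,42), f(200,136,84),f(208,268,84))
```

```text
R top inner [586.5 -86.6] [703.  -90.3] R bot [584.2 -86. ] [697.3 -90.6] hole [619.5 -85.6]
L top [588.7  41.5] [708.7  37. ] flange [589.9  57.7] [708.3  51.4]
bar [696.9  34.6] [695.1 -85.9] barL edge [691.4  34.4] [689.4 -87.3] R edge [706.4  34.5] [705.2 -87.3]
core top [623.7  32.5] [616.1 -63.4] sides [600.8  32.6] [646.5  27.9] [593.6 -67. ] [638.3 -70.6]
roll [414.7  28.1] [506.5  27.3] [408.5 -77. ] [501. -74.] [480.8  31.6] [474.7 -64.6]
```

Call:
{"op": "move_arm", "data": {"commands": [[[0,0.5,-0.5],-1,0.58],[[0,0,-0.9],0,0.58],[[0,0,-0.9],0,0.58],[[0,0,-0.9],0,0.58],[[0,0,-0.9],0,0.58],[[0,0,-0.9],0,0.58],[[0,0,-0.9],0,0.58],[[0,0,-0.9],0,0.58],[[0,0,0],0,0.58],[[0,0,0],0,0.58],[[0,0,0],0,-1],[[0,0,0],0,-1],[[0,0,0],0,-1],[[0,0,0],0,-1],[[0,0,0],0,-1],[[0,0,0],0,-1]]}}

```text
t: 13.23
eef_pos: [619.6, -17.5, 201.6]
tcp_rot: [3.14, 0.0, 1.492]
ft_force: [-0.2, -0.3, 6.5]
opening: 0.483
grip_force: 29.9
```

Call:
{"op": "move_arm", "data": {"commands": [[[0,0,1],0,-1],[[0,0,1],0,-1],[[0,0,1],0,-1],[[0,0,1],0,-1],[[0,0.5,1],0.9,-1],[[-0.2,1,0.5],0.9,-1],[[-0.3,1,0],0.9,-1],[[-0.3,1,0],0.9,-1],[[-0.3,1,0],0.9,-1],[[-0.3,1,0],0.9,-1],[[-0.3,1,0],0.9,-1],[[-0.3,1,0],0.9,-1],[[-0.3,1,0],0.9,-1],[[-0.3,1,0],0.9,-1],[[-0.3,1,0],0.9,-1],[[-0.3,1,0],0.9,-1],[[-0.3,1,0],0.9,-1],[[-0.2,1,0],0.9,-1],[[0,1,0],0.9,-1],[[0,1,0],0.9,-1]]}}

```text
t: 14.9
eef_pos: [507.8, 449.1, 366.0]
tcp_rot: [3.142, -0.0, 2.648]
ft_force: [0.5, 0.1, -0.4]
opening: 0.48
grip_force: 29.8
```

Call:
{"op": "move_arm", "data": {"commands": [[[0,0,0],1,-1],[[0,0,0],1,-1],[[0,0,0],1,-1],[[0,0,0],1,-1],[[0,0,0],0.8,-1],[[0,0,0],0,-1],[[0,0,0],0,-1]]}}

```text
t: 15.48
eef_pos: [508.5, 447.5, 365.7]
tcp_rot: [-3.142, -0.0, 3.026]
ft_force: [-0.3, -0.3, 0.3]
opening: 0.484
grip_force: 29.8
```

Run:
```python
from h import *
p=read_camera('wrist'); save(p,'w5.png',s=1.25)
np.savez('w5.npz',**{k:v for k,v in p.items()})
s=env.state(); print(s['eef_pos'],s['tcp_rot'],s['opening'])
for n,z in (('scrap',45),('axle',7),('tin1',33)):
    print(n,[(np.round(r['at']),round(r['confidence'],2),atz(p,r['at'],z)) for r in search_frame(n,p)[:4]])
```

```text
[508.49671803 447.47756074 365.7741782 ] [ 3.14154441e+00 -6.53844987e-05  3.02544216e+00] 0.48196007920053163
scrap [(array([320., 138.]), 0.84, array([467.1, 451.2]))]
axle [(array([ 86., 313.]), 0.52, array([639.1, 162.1]))]
tin1 [(array([ 41., 181.]), 0.95, array([478.8, 185.8])), (array([52., 82.]), 0.62, array([393.8, 225.7])), (array([167., 154.]), 0.61, array([467.5, 308.5]))]
```

View pics/w5.png

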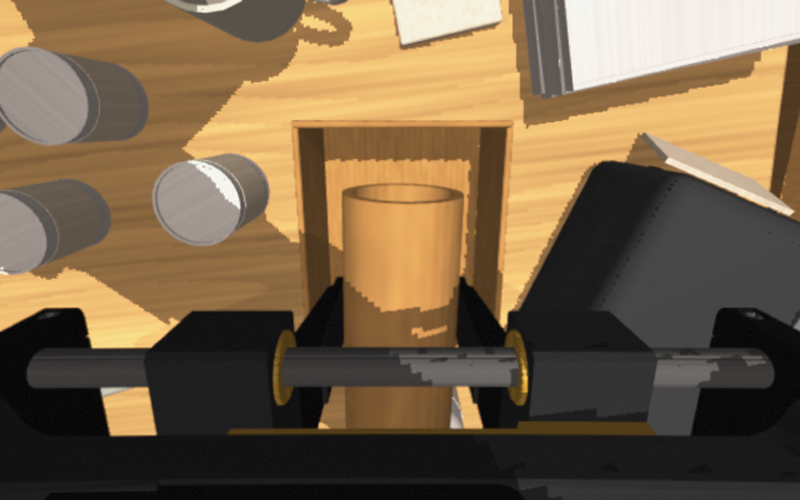

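Run:
```python
from h import *
p=dict(np.load('w5.npz')); 
f=lambda u,v,z: atz(p,(u/1.25,v/1.25),z)
a,b=f(292,122,90),f(512,122,90); t=3.0254-np.pi
print(a,b,(a+b)/2+75*np.array([np.cos(t),np.sin(t)]),ang(a,b)-1.571)
```

```text
[426.  392.9] [440.9 520.1] [507.94429186 447.80514632] -0.11699999999999999
```

Call:
{"op": "move_arm", "data": {"commands": [[[0,0,-0.9],0,-1],[[0,0,-0.9],0,-1],[[0,0,-0.9],0,-1],[[0,0,-0.9],0,-1],[[0,0,-0.9],0,-1],[[0,0,0],0,-1],[[0,0,0],0,0.45],[[0,0,0],0,0.45],[[0,0,0],0,0.45],[[0,0,0],0,0.45],[[0,0,1],0,0.45],[[0,0,1],0,0.45],[[0,0,1],0,0.45],[[0,0,1],0,0.45],[[0,0,1],0,0.45],[[0,0,0.8],0,0.45],[[0,0,0],0,0.45]]}}

```text
t: 17.1
eef_pos: [508.4, 447.5, 411.7]
tcp_rot: [3.135, 0.007, 3.028]
ft_force: [-0.1, 0.1, 0.8]
opening: 0.724
grip_force: 0.0
```

Run:
```python
from h import *
p=read_camera('wrist')
s=env.state(); print(s['eef_pos'],s['tcp_rot'],s['opening'])
for n,z in (('core',25),('scrap',45),('axle',7),('tin1',33)):
    print(n,[(np.round(r['at']),round(r['confidence'],2),atz(p,r['at'],z)) for r in search_frame(n,p)[:4]])
```

```text
[508.26372894 447.36793015 408.86073526] [3.13705352 0.00486051 3.02774906] 0.7222666054635163
core [(array([317., 164.]), 0.59, array([505.8, 445.9]))]
scrap [(array([336., 172.]), 0.98, array([512.9, 465.1]))]
axle [(array([204., 255.]), 0.71, array([607.7, 292.6])), (array([336., 172.]), 0.36, array([521.3, 466.7]))]
tin1 [(array([ 62., 167.]), 0.82, array([476.2, 176.8])), (array([15., 81.]), 0.67, array([387.5, 159.6])), (array([85., 77.]), 0.65, array([391.1, 228.3])), (array([186., 145.]), 0.64, array([467.9, 311.5]))]
```

Call:
{"op": "move_arm", "data": {"commands": [[[-0.1,-0.85,0],-0.9,1],[[-0.1,-0.85,0],-0.9,1],[[-0.1,-0.85,0],-0.9,1],[[-0.1,-0.85,0],-0.9,1],[[-0.1,-0.85,0],-0.9,1],[[-0.1,-0.85,0],-0.9,1],[[-0.1,-0.85,0],-0.9,1],[[-0.1,-0.85,0],-0.9,1],[[-0.1,-0.85,0],-0.9,1],[[-0.1,-0.85,0],-0.9,1],[[-0.1,-0.85,0],-0.9,1],[[-0.1,-0.85,0],-0.9,1],[[-0.1,-0.85,0],-0.9,1],[[-0.1,-0.85,0],-0.9,1],[[-0.1,-0.85,0],-0.9,1],[[-0.1,-0.85,0],-0.9,1],[[0,-0.85,0],-0.9,1],[[0,-0.85,0],-0.9,1],[[0,-0.4,0],-0.9,1],[[0,0,0],-0.9,1]]}}

```text
t: 19.02
eef_pos: [460.5, -25.6, 404.0]
tcp_rot: [-3.14, -0.0, 1.582]
ft_force: [0.3, -0.4, -0.1]
opening: 0.999
grip_force: 0.0
```

Call:
{"op": "move_arm", "data": {"commands": [[[0,0,0],-0.6,1],[[0,0,0],0,1],[[0,0,0],0,1]]}}

```text
t: 19.27
eef_pos: [460.5, -23.5, 404.2]
tcp_rot: [-3.14, -0.0, 1.541]
ft_force: [0.6, -0.4, -0.1]
opening: 0.995
grip_force: 0.0
```

Run:
```python
from h import *
p=read_camera('wrist'); save(p,'w6.png',s=1.25)
np.savez('w6.npz',**{k:v for k,v in p.items()})
s=env.state(); print(s['eef_pos'],s['tcp_rot'],s['opening'])
m=cut_out('roll',p)[0]; print(m['confidence'],m['at']); np.save('m6.npy',m['region'])
```

```text
[460.5262465  -23.4053177  404.32213797] [-3.14071974e+00 -1.15621247e-04  1.54182757e+00] 0.9982227930151931
0.7 [317.0, 170.0]
```

View pics/w6.png

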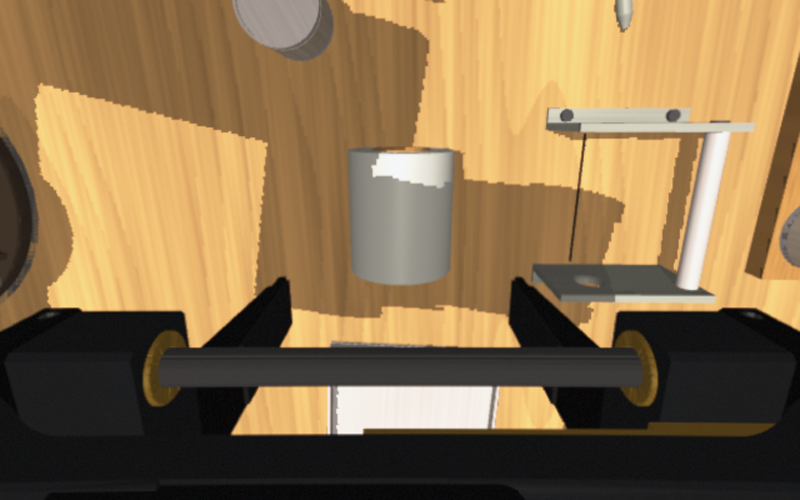

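Run:
```python
from h import *
p=dict(np.load('w6.npz')); 
f=lambda u,v,z: atz(p,(u/1.25,v/1.25),z)
a,b=f(585,136,0),f(571,261,0);print('line',a,b,ang(b,a)-1.571, (a+b)/2)
print('hole',f(587,281,44))
print('L flange',f(548,108,4),f(690,109,4),'L front top',f(547,127,75))
print('roll edges far',f(348,150,42),f(452,150,42),'near',f(352,277,42),f(450,277,42),'top mid',f(400,148,84),f(400,284,84))
```

```text
line [623.8  33. ] [620.7 -82.8] -0.026999999999999913 [622.25 -24.9 ]
hole [617.5 -85.9]
L flange [588.5  57.6] [708.6  52.5] L front top [565.1  43.7]
roll edges far [419.7  30.2] [502.1  27.7] near [416.3 -77.2] [500.7 -79.7] top mid [461.1  33. ] [458.  -68.1]
```

Call:
{"op": "move_arm", "data": {"commands": [[[-0.02,0.15,-0.9],0,1],[[0,0,-0.9],0,1],[[0,0,-0.9],0,1],[[0,0,-0.9],0,1],[[0,0,-0.9],0,1],[[0,0,-0.9],0,1],[[0,0,-0.6],0,1],[[0,0,-0.37],0,1],[[0,0,0],0,1],[[0,0,0],0,0.87],[[0,0,0],0,0.87],[[0,0,0],0,0.87]]}}

```text
t: 20.37
eef_pos: [460.1, -18.9, 214.5]
tcp_rot: [3.14, 0.0, 1.54]
ft_force: [-1.0, -0.1, -0.2]
opening: 0.939
grip_force: 0.0
```

Call:
{"op": "move_arm", "data": {"commands": [[[0.15,0,0],0,0.87],[[0.25,-0.01,0],0,0.87],[[0.35,-0.01,0],0,0.87],[[0.35,-0.01,0],0,0.87],[[0.35,-0.01,0],0,0.87],[[0.35,-0.01,0],0,0.87],[[0.35,-0.01,0],0,0.87],[[0.35,-0.01,0],0,0.87],[[0.35,-0.01,0],0,0.87],[[0.35,-0.01,0],0,0.87],[[0.35,-0.01,0],0,0.87],[[0.35,-0.01,0],0,0.87],[[0.35,-0.01,0],0,0.87],[[0.35,-0.01,0],0,0.87],[[0.35,-0.01,0],0,0.87],[[0.25,-0.01,0],0,0.87],[[0.19,-0.01,0],0,0.87],[[0,0,0],0,0.87],[[0,0,0],0,0.87],[[0,0,0],0,0.87]]}}

```text
t: 22.03
eef_pos: [621.6, -23.8, 213.9]
tcp_rot: [3.141, 0.0, 1.54]
ft_force: [-0.5, -0.3, -0.2]
opening: 0.93
grip_force: 0.0
```

Call:
{"op": "move_arm", "data": {"commands": [[[0.02,0,0],0,0.77],[[0,0,0],0,0.77],[[0,0,0],0,0.77],[[0,0,0],0,0.77],[[0,0,0],0,0.77],[[0,0,0],0,0.85],[[0,0,0],0,0.9],[[0,0,0],0,0.97],[[0,0,0],0,0.97],[[0,0,0.4],0,0.97],[[0,0,0.8],0,0.97],[[0,0,1],0,0.97],[[0,0,1],0,0.97],[[0,0,1],0,0.97],[[0,0,1],0,0.97],[[0,0,1],0,0.97],[[0,0,0],0,0.97],[[0,0,0],0,0.97]]}}

```text
t: 23.53
eef_pos: [622.0, -23.7, 402.1]
tcp_rot: [3.137, 0.0, 1.54]
ft_force: [0.5, -0.8, -1.5]
opening: 0.983
grip_force: 0.0
```

Run:
```python
from h import *
p=read_camera('wrist'); save(p,'w7.png',s=1.25)
np.savez('w7.npz',**{k:v for k,v in p.items()})
s=env.state(); print(s['eef_pos'],s['tcp_rot'],s['opening'])
for n,z in (('roll',42),('axle',7)):
    print(n,[(np.round(r['at']),round(r['confidence'],2),atz(p,r['at'],z)) for r in search_frame(n,p)[:4]])
```

```text
[621.87222905 -23.73894485 400.44127421] [3.14025137e+00 1.28026479e-04 1.53982179e+00] 0.9859012405364037
roll [(array([312., 172.]), 0.81, array([614.5, -23.6]))]
axle [(array([331.,  12.]), 0.73, array([638.6, 131.1]))]
```

View pics/w7.png

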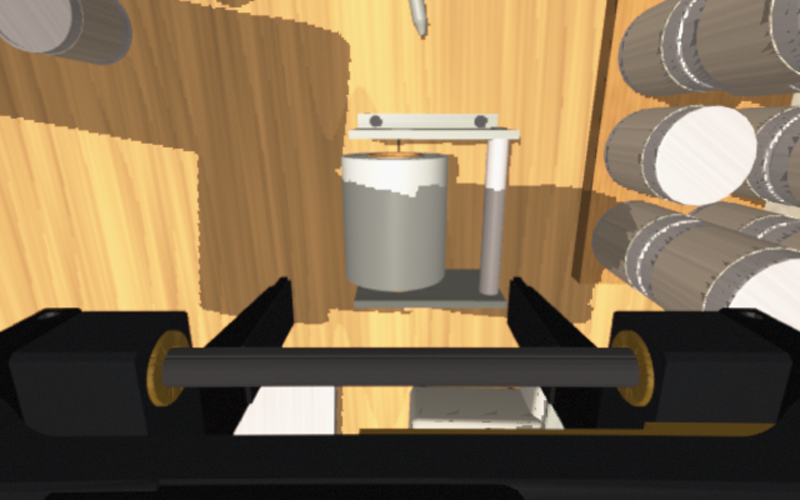

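Run:
```python
from h import *
for n,(a,b,c,d) in (('w6',((348,150),(452,150),(352,277),(450,277))),('w7',((343,157),(448,157),(346,284),(444,284)))):
    p=dict(np.load(n+'.npz')); f=lambda q,z: atz(p,(q[0]/1.25,q[1]/1.25),z)
    print(n,(f(a,42)+f(b,42))/2,(f(c,42)+f(d,42))/2)
p=dict(np.load('w7.npz')); f=lambda u,v,z: atz(p,(u/1.25,v/1.25),z)
print('line stub',f(399,146,0),'roll ends top',f(395,155,84),f(395,290,84),'Lflange',f(358,114,4),f(498,115,4),'bar',f(498,138,63),f(489,295,63),'Rtop',f(354,306,75),f(506,307,75), 'Ltop',f(350,134,75),f(520,136,75))
# axle tip
print('tip',f(420,37,6), 'rod',f(415,5,6))
```

```text
w6 [460.9   28.95] [458.5  -78.45]
w7 [620.65  23.25] [616.45 -84.4 ]
line stub [623.6  29.3] roll ends top [620.7  28.1] [617.2 -72.5] Lflange [589.4  57.3] [709.3  52.6] bar [696.5  36.2] [693.  -88.1] Rtop [584.2 -88.7] [704.1 -93.5] Ltop [589.4  42.9] [709.2  37.6]
tip [643.5 115.4] rod [639.9 138.7]
```

Call:
{"op": "move_arm", "data": {"commands": [[[-0.03,0,-0.9],0,0.99],[[0,0,-0.9],0,0.99],[[0,0,-0.9],0,0.99],[[0,0,-0.9],0,0.99],[[0,0,-0.9],0,0.99],[[0,0,-0.9],0,0.99],[[0,0,-0.7],0,0.99],[[0,0,-0.1],0,0.99],[[0,0,0],0,0.82],[[0,0,0],0,0.8],[[0.05,0,0],0,0.8],[[0.05,0,0],0,0.8],[[0,0,0],0,0.8],[[0,0,0],0,0.76],[[0,0,0],0,0.76],[[0,0,0],0,0.76],[[0,0,0],0,0.76]]}}

```text
t: 25.1
eef_pos: [623.7, -23.7, 215.4]
tcp_rot: [-3.14, 0.0, 1.54]
ft_force: [-7.0, -0.5, 6.5]
opening: 0.884
grip_force: 20.0
```

Call:
{"op": "move_arm", "data": {"commands": [[[0,0,0],0,0.775],[[-0.03,0,0],0,0.775],[[0,0,0],0,0.775],[[0,0,0],0,0.785],[[0,0,0],0,0.785],[[0,0,0],0,0.8],[[0,0,0],0,0.82],[[0,0,0],0,0.85],[[0,0,0],0,0.9],[[0,0,0],0,0.99],[[0,0,0],0,0.99],[[0,0,0.5],0,0.99],[[0,0,0.8],0,0.99],[[0,0,1],0,0.99],[[0,0,1],0,0.99],[[0,0,1],0,0.99],[[0,0,1],0,0.99],[[0,0,0.8],0,0.99],[[0,0,0],0,0.99],[[0,0,0],0,0.99]]}}

```text
t: 26.77
eef_pos: [623.4, -23.8, 397.9]
tcp_rot: [3.138, 0.0, 1.54]
ft_force: [1.1, -0.0, -1.0]
opening: 0.994
grip_force: 0.0
```

```bash
cat > roll.py <<'E'
from h import *
p=read_camera('wrist'); s=env.state(); print(s['eef_pos'])
m=cut_out('roll',p)[0]['region']; 
for pt in [np.array([0,y]) for y in (10,-60)]:
    pass
rows=np.where(m.any(1))[0]; r0,r1=rows[0],rows[-1]
for r in np.linspace(r0+8,r1-12,4).astype(int):
    c=np.where(m[r])[0]; print(r,c[0],c[-1],atz(p,(c.mean(),r),42))
save(p,'w8.png',(200,60,460,260),3)
E
python3 roll.py
python3 - <<'E'
import sys; sys.path.insert(0,'.')
from h import *
p=dict(np.load('w7.npz')); print(p['shot'])
E
```

```text
[623.29319746 -23.77831165 396.47851928]
12Traceback (most recent call last):
  File "roll.py", line 3, in <module>
    m=cut_out('roll',p)[0]['region'];
      ~~~~~~~~~~~~~~~~~^^^
IndexError: list index out of range
```

```bash
cat > roll.py <<'E'
from h import *
def meas(p):
    S=cv2.cvtColor(p['image'],cv2.COLOR_RGB2HSV)[:,:,1].astype(int)
    out=[]
    for r in range(135,222,12):
        row=S[r]<70; c=315
        if not row[c]: continue
        a=c
        while row[a-1]: a-=1
        b=c
        while row[b+1]: b+=1
        out.append((r,a,b,*atz(p,((a+b)/2,r),42)))
    return out
if __name__=='__main__':
    for n in ('w6','w7'):
        print(n,*meas(dict(np.load(n+'.npz'))),sep='\n')
    p=read_camera('wrist'); np.savez('w8.npz',**p)
    print('now',env.state()['eef_pos'],*meas(p),sep='\n')
E
python3 roll.py
```

```text
w6
(135, 279, 362, np.float64(461.0), np.float64(14.2))
(147, 279, 361, np.float64(460.1), np.float64(2.1))
(159, 280, 361, np.float64(460.2), np.float64(-10.2))
(171, 280, 360, np.float64(459.4), np.float64(-22.7))
(183, 280, 360, np.float64(459.0), np.float64(-35.5))
(195, 281, 360, np.float64(459.1), np.float64(-48.6))
(207, 281, 359, np.float64(458.2), np.float64(-61.8))
(219, 284, 356, np.float64(457.8), np.float64(-75.4))
w7
(135, 274, 357, np.float64(619.4), np.float64(14.1))
(147, 274, 357, np.float64(619.0), np.float64(2.1))
(159, 275, 356, np.float64(618.5), np.float64(-10.1))
(171, 275, 356, np.float64(618.1), np.float64(-22.6))
(183, 275, 356, np.float64(617.6), np.float64(-35.3))
(195, 276, 355, np.float64(617.2), np.float64(-48.3))
(207, 276, 355, np.float64(616.7), np.float64(-61.5))
(219, 277, 399, np.float64(640.3), np.float64(-75.8))
now
[623.3558935  -23.80385642 395.34182673]
(135, 276, 361, np.float64(621.9), np.float64(14.8))
(147, 276, 360, np.float64(621.1), np.float64(3.1))
(159, 277, 360, np.float64(621.2), np.float64(-8.9))
(171, 277, 360, np.float64(620.8), np.float64(-21.1))
(183, 277, 359, np.float64(619.8), np.float64(-33.6))
(195, 278, 359, np.float64(619.9), np.float64(-46.3))
(207, 278, 358, np.float64(619.0), np.float64(-59.3))
(219, 279, 401, np.float64(641.6), np.float64(-73.3))
```

Call:
{"op": "move_arm", "data": {"commands": [[[-0.05,0.9,0],0.26,0.5],[[-0.05,0.9,0],0.26,0.5],[[-0.05,0.9,0],0.26,0.5],[[-0.05,0.9,0],0.26,0.5],[[-0.05,0.9,0],0.26,0.5],[[-0.05,0.9,0],0.26,0.3],[[-0.05,0.9,0],0.26,0.2],[[-0.05,0.9,0],0.26,0],[[-0.05,0.9,0],0.26,0],[[-0.05,0.9,0],0.26,0],[[0,0.9,0],0.2,0],[[0,0.6,0],0,0],[[0,0,0],0,0],[[0,0,0],0,0]]}}

```text
t: 28.08
eef_pos: [608.3, 291.9, 395.1]
tcp_rot: [-3.14, 0.001, 1.765]
ft_force: [-0.2, -0.4, -0.6]
opening: 0.504
grip_force: 0.0
```

Run:
```python
from h import *
p=read_camera('wrist'); save(p,'w9.png',s=1.25); np.savez('w9.npz',**p)
s=env.state(); print(s['eef_pos'],s['tcp_rot'],s['opening'])
r=cut_out('axle',p); print([(x['confidence'],x['at']) for x in r])
if r:
    m=r[0]['region'].astype(np.uint8); v,u=np.nonzero(m)
    g=cv2.cvtColor(p['image'],cv2.COLOR_RGB2HSV)[:,:,2]
    W=np.array([atz(p,q,10) for q in zip(u[::7],v[::7])]); c=W.mean(0); d=np.linalg.svd(W-c)[2][0]
    t=(W-c)@d; print(c,d,t.min(),t.max())
    k=(g[v[::7],u[::7]]<60); print('dark',k.sum(), W[k].mean(0), np.ptp(t[k]))
```

```text
[608.45754027 290.98455612 395.42006022] [-3.13982582e+00  5.10291942e-04  1.76424336e+00] 0.49774108297805547
[(0.76, [322.1, 178.1]), (0.54, [44.0, 48.0])]
[615.77142857 267.84680851] [-0.18883608  0.98200862] -109.77546518833529 63.280384777236705
dark 173 [610.99364162 299.14104046] 57.66263723157508
```

View pics/w9.png

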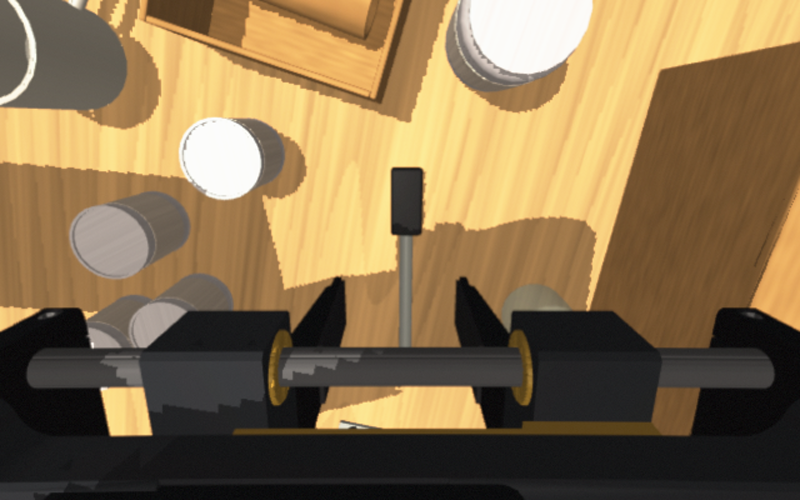

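Call:
{"op": "move_arm", "data": {"commands": [[[0.09,0.27,-0.95],0,0],[[0,0,-0.95],0,0],[[0,0,-0.95],0,0],[[0,0,-0.95],0,0],[[0,0,-0.95],0,0],[[0,0,-0.95],0,0],[[0,0,-0.8],0,0],[[0,0,-0.2],0,0],[[0,0,-0.02],0,0],[[0,0,0],0,-1],[[0,0,0],0,-1],[[0,0,0],0,-1],[[0,0,0],0,-1],[[0,0,0],0,-1],[[0,0,0],0,-1],[[0,0,0],0,-1]]}}

```text
t: 29.52
eef_pos: [611.4, 299.4, 196.4]
tcp_rot: [3.14, -0.0, 1.764]
ft_force: [-0.5, -0.3, 7.2]
opening: 0.291
grip_force: 30.0
```

Call:
{"op": "move_arm", "data": {"commands": [[[0,0,0],0,-0.3],[[0,0,0],0,-0.3],[[0,0,0],0,-0.3],[[0,0,-0.08],0,-0.3],[[0,0,-0.05],0,-0.3],[[0,0,0],0,-0.3],[[0,0,0],0,-0.3]]}}

```text
t: 30.1
eef_pos: [611.1, 299.3, 190.8]
tcp_rot: [-3.141, 0.0, 1.764]
ft_force: [-0.2, -0.6, -0.1]
opening: 0.35
grip_force: 0.0
```

Call:
{"op": "move_arm", "data": {"commands": [[[0,0,0],0,-1],[[0,0,0],0,-1],[[0,0,0],0,-1],[[0,0,0],0,-1],[[0,0,0],0,-1],[[0,0,0],0,-1],[[0,0,0],0,-1]]}}

```text
t: 30.68
eef_pos: [611.1, 299.3, 191.1]
tcp_rot: [3.142, 0.0, 1.764]
ft_force: [-0.4, -0.2, -1.0]
opening: 0.293
grip_force: 30.0
```

Call:
{"op": "move_arm", "data": {"commands": [[[0,0,0.4],0,-1],[[0,0,0.5],0,-1],[[0,0,0.33],0,-1],[[0.17,-0.2,0],-0.75,-1],[[0.17,-0.3,0],-0.75,-1],[[0.17,-0.4,0],-0.75,-1],[[0.17,-0.45,0],-0.59,-1],[[0,0,0],0,-1],[[0,0,0],0,-1],[[0,0,0],0,-1]]}}

```text
t: 31.52
eef_pos: [631.3, 259.2, 228.5]
tcp_rot: [3.141, -0.0, 1.538]
ft_force: [0.5, 0.3, -0.5]
opening: 0.29
grip_force: 30.0
```

Run:
```python
from h import *
s=env.state(); print(s['eef_pos'],s['tcp_rot'],s['opening'])
p=read_camera('side')
X=s['eef_pos']; y=s['tcp_rot'][2]; d=-np.array([np.cos(y),np.sin(y)])
tip=[*(X[:2]+185*d),X[2]-184]
eye=[622.2+.0335*68,-24.9+68,44]; print(tip,eye,proj(p,[tip,eye]))
u,v=proj(p,[eye])[0].astype(int); print(u,v); save(p,'s10.png',(u-70,v-50,u+30,v+25),8)
```

```text
[631.34608381 259.23246699 228.53119598] [ 3.14118132e+00 -2.22937311e-04  1.53797546e+00] 0.2902715982250087
[np.float64(625.2753129951471), np.float64(74.33209992062672), np.float64(44.53119597584302)] [624.4780000000001, 43.1, 44] [[285.09354217 204.1395517 ]
 [292.30645306 200.36422505]]
292 200
```

View pics/s10.png

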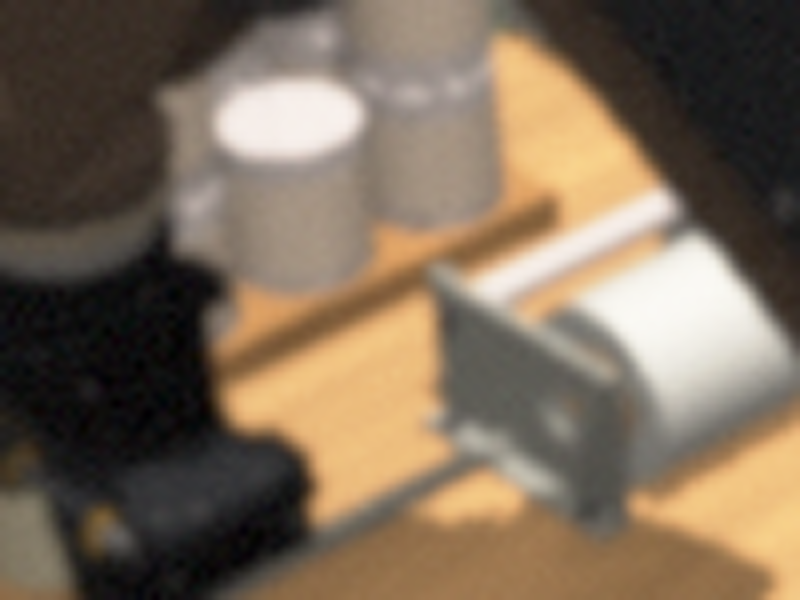

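Call:
{"op": "move_arm", "data": {"commands": [[[-0.013,-0.4,0],0,-1],[[-0.013,-0.4,0],0,-1],[[-0.013,-0.4,0],0,-1],[[-0.013,-0.4,0],0,-1],[[-0.013,-0.4,0],0,-1],[[-0.013,-0.4,0],0,-1],[[0,0,0],0,-1],[[0,0,0],0,-1]]}}

```text
t: 32.23
eef_pos: [629.4, 185.9, 228.2]
tcp_rot: [3.141, -0.0, 1.535]
ft_force: [-0.5, 0.0, -1.6]
opening: 0.287
grip_force: 30.0
```

```bash
python3 -c "
from h import *
s=env.state(); print(s['eef_pos'],s['ft_force'],s['moment'])"
```

```text
[629.36725159 185.88326896 228.1852238 ] [-0.45249568  0.01816403 -1.55184833] [ 0.05280748 -0.12623473 -0.02026019]
```

Call:
{"op": "move_arm", "data": {"commands": [[[-0.013,-0.4,0],0,-1],[[-0.013,-0.4,0],0,-1],[[-0.013,-0.4,0],0,-1],[[-0.013,-0.4,0],0,-1],[[-0.013,-0.4,0],0,-1],[[-0.013,-0.4,0],0,-1],[[-0.013,-0.4,0],0,-1],[[-0.013,-0.4,0],0,-1],[[-0.01,-0.3,0],0,-1],[[0,0,0],0,-1],[[0,0,0],0,-1]]}}

```text
t: 33.15
eef_pos: [625.8, 81.3, 228.1]
tcp_rot: [3.141, -0.0, 1.536]
ft_force: [-0.6, -0.6, -1.9]
opening: 0.29
grip_force: 30.0
```

Call:
{"op": "move_arm", "data": {"commands": [[[-0.003,-0.1,0],0,-1],[[-0.003,-0.1,0],0,-1],[[0,-0.05,0],0,-1],[[0,0,0],0,-1]]}}

```text
t: 33.48
eef_pos: [625.5, 75.0, 228.1]
tcp_rot: [3.141, -0.001, 1.537]
ft_force: [0.2, 5.2, -1.0]
opening: 0.293
grip_force: 30.0
```

Call:
{"op": "move_arm", "data": {"commands": [[[0,-0.06,0],0,-1],[[0,-0.06,0],0,-1],[[0,0,0],0,-1],[[0,0,0],0,-1]]}}

```text
t: 33.82
eef_pos: [625.4, 74.1, 228.2]
tcp_rot: [3.141, -0.004, 1.537]
ft_force: [-0.0, 27.2, -0.7]
opening: 0.292
grip_force: 30.0
```

Call:
{"op": "move_arm", "data": {"commands": [[[0,0.02,0],0,-1],[[0,0.02,0],0,-1],[[0,0,0],0,-0.2],[[0,0,0],0,0.2],[[0,0,0],0,0.2],[[0,0,0],0,0.2],[[0,0,0.5],0,0.2],[[0,0,1],0,0.2],[[0,0,1],0,0.2],[[0,0,1],0,0.2],[[0,0,1],0,0.2],[[0,0,1],0,0.2],[[0,-0.7,0.5],0,0.2],[[0,-0.9,0],0,0.2],[[0,-0.9,0],0,0.2],[[0,-0.5,0],0,0.2],[[0,0,0],0,0.2],[[0,0,0],0,0.2]]}}

```text
t: 35.32
eef_pos: [625.6, -18.6, 407.8]
tcp_rot: [-3.141, -0.0, 1.535]
ft_force: [-0.5, -0.1, 0.1]
opening: 0.601
grip_force: 0.0
```

Run:
```python
from roll import *
p=read_camera('wrist'); save(p,'w11.png',(180,0,480,260),2.3); np.savez('w11.npz',**p)
print(env.state()['eef_pos'],*meas(p),sep='\n')
```

```text
[625.59125324 -17.84532676 407.80529522]
(135, 275, 357, np.float64(622.0), np.float64(18.8))
(147, 275, 356, np.float64(621.0), np.float64(6.7))
(159, 276, 356, np.float64(621.0), np.float64(-5.8))
(171, 276, 356, np.float64(620.5), np.float64(-18.4))
(183, 277, 356, np.float64(620.5), np.float64(-31.4))
(195, 277, 355, np.float64(619.5), np.float64(-44.5))
(207, 278, 355, np.float64(619.4), np.float64(-58.0))
(219, 278, 396, np.float64(641.2), np.float64(-72.5))
```

View pics/w11.png

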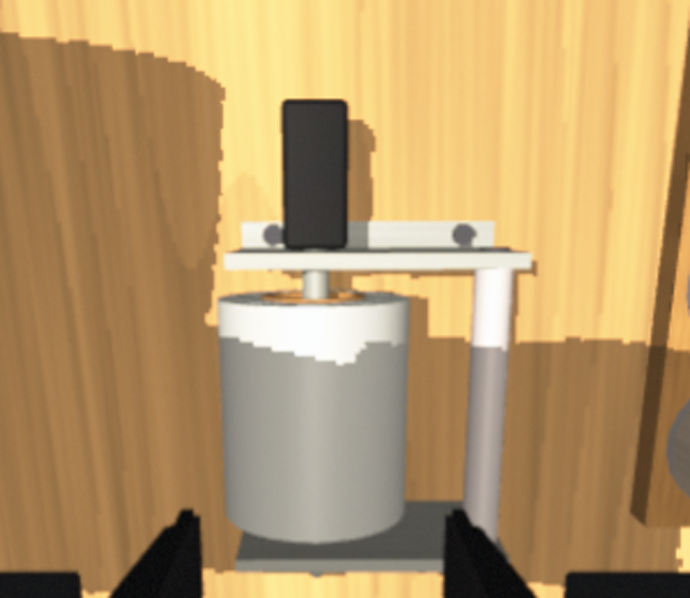

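Run:
```python
from h import *
p=dict(np.load('w11.npz')); f=lambda u,v,z: atz(p,(u/2.3+180,v/2.3),z)
print('shoulder',f(315,247,50),'grip end',f(315,100,51),'tip',f(315,574,42),'plateL outer top',f(300,251,75),'R outer top',f(315,570,75))
```

```text
shoulder [624.1  46.2] grip end [626.4 103.1] tip [ 618.  -107.9] plateL outer top [618.5  45.6] R outer top [619.  -90.3]
```

Call:
{"op": "move_arm", "data": {"commands": [[[0.047,-0.424,0],0.966,-0.35],[[0.047,-0.424,0],0.966,-0.35],[[0.047,-0.424,0],0.966,-0.35],[[0.047,-0.424,0],0.966,-0.35],[[0.047,-0.424,0],0.966,-0.35],[[0.047,-0.424,0],0.966,-0.35],[[0.047,-0.424,0],0.966,-0.35],[[0.047,-0.424,0],0.966,-0.35],[[0.047,-0.424,0],0.966,-0.35],[[0.047,-0.424,0],0.966,-0.35],[[0.047,-0.424,0],0.966,-0.35],[[0.047,-0.424,0],0.966,-0.35],[[0.047,-0.424,0],0.966,-0.35],[[0.047,-0.424,0],0.966,-0.35],[[0.047,-0.424,0],0.966,-0.35],[[0.047,-0.424,0],0.966,-0.35],[[0.047,-0.424,0],0.966,-0.35],[[0.047,-0.424,0],0.966,-0.35],[[0.047,-0.424,0],0.966,-0.35],[[0.047,-0.424,0],0.966,-0.35]]}}

```text
t: 37.03
eef_pos: [654.5, -271.6, 407.7]
tcp_rot: [3.141, -0.0, 3.087]
ft_force: [1.0, -0.1, -0.1]
opening: 0.326
grip_force: 0.0
```

Call:
{"op": "move_arm", "data": {"commands": [[[0,0,-0.9],0,-0.35],[[0,0,-0.9],0,-0.35],[[0,0,-0.6],0,-0.35],[[0,0,0],0,-0.35],[[0,0,0],0,-0.35],[[0,0,0],0,-0.35]]}}

```text
t: 37.53
eef_pos: [654.4, -271.9, 337.3]
tcp_rot: [-3.141, 0.001, 3.083]
ft_force: [-0.1, -0.2, 0.8]
opening: 0.329
grip_force: 0.0
```

Aligned with the earlier grasp pose (654.2, -271.7). Descend and grip.

Call:
{"op": "move_arm", "data": {"commands": [[[0,0,-0.9],0,-0.35],[[0,0,-0.9],0,-0.35],[[0,0,-0.6],0,-0.35],[[0,0,0],0,-0.35],[[0,0,0],0,-0.35],[[0,0,0],0,-0.35],[[0,0,0],0,-1],[[0,0,0],0,-1],[[0,0,0],0,-1],[[0,0,0],0,-1],[[0,0,0],0,-1],[[0,0,0],0,-1],[[0,0,0],0,-1]]}}

```text
t: 38.62
eef_pos: [654.0, -271.7, 264.9]
tcp_rot: [3.14, 0.001, 3.082]
ft_force: [0.4, 6.5, 4.9]
opening: 0.145
grip_force: 30.0
```

Call:
{"op": "move_arm", "data": {"commands": [[[0,0,0],-0.985,-1],[[0,0,0],-0.985,-1],[[0,0,0],-0.985,-1],[[0,0,0],-0.985,-1],[[0,0,0],-0.985,-1],[[0,0,0],-0.985,-1],[[0,0,0],-0.985,-1],[[0,0,0],-0.985,-1],[[0,0,0],-0.985,-1],[[0,0,0],-0.985,-1],[[0,0,0],-0.985,-1],[[0,0,0],-0.985,-1],[[0,0,0],-0.985,-1],[[0,0,0],-0.985,-1],[[0,0,0],-0.985,-1],[[0,0,0],-0.985,-1],[[0,0,0],-0.985,-1],[[0,0,0],-0.985,-1],[[0,0,0],-0.985,-1],[[0,0,0],-0.985,-1]]}}

```text
t: 40.28
eef_pos: [653.8, -271.8, 264.9]
tcp_rot: [3.141, -0.001, 1.502]
ft_force: [-1.4, 5.5, 4.4]
opening: 0.145
grip_force: 30.0
```

Call:
{"op": "move_arm", "data": {"commands": [[[0,0,0],-0.985,-1],[[0,0,0],-0.985,-1],[[0,0,0],-0.985,-1],[[0,0,0],-0.985,-1],[[0,0,0],-0.985,-1],[[0,0,0],-0.985,-1],[[0,0,0],-0.985,-1],[[0,0,0],-0.985,-1],[[0,0,0],-0.985,-1],[[0,0,0],-0.985,-1],[[0,0,0],-0.985,-1],[[0,0,0],-0.985,-1],[[0,0,0],-0.985,-1],[[0,0,0],-0.985,-1],[[0,0,0],-0.985,-1],[[0,0,0],-0.985,-1],[[0,0,0],-0.985,-1],[[0,0,0],-0.985,-1],[[0,0,0],-0.985,-1],[[0,0,0],-0.985,-1]]}}

```text
t: 41.95
eef_pos: [653.7, -271.7, 264.9]
tcp_rot: [-3.14, 0.001, -0.074]
ft_force: [-2.4, 5.8, 6.6]
opening: 0.146
grip_force: 30.0
```

Call:
{"op": "move_arm", "data": {"commands": [[[0,0,0],0,-1],[[0,0,0],0,-1]]}}

```text
t: 42.12
eef_pos: [653.7, -271.6, 264.9]
tcp_rot: [-3.14, 0.001, -0.07]
ft_force: [-2.6, 6.6, 6.7]
opening: 0.146
grip_force: 30.0
```

Call:
{"op": "move_arm", "data": {"commands": [[[0,0,0],0,-0.35],[[0,0,0],0,-0.35],[[0,0,0],0,-0.35],[[0,0,0],0,-0.35],[[0,0,0.7],0,-0.35],[[0,0,1],0,-0.35],[[0,0,1],0,0.4],[[0,0,1],0,0.4],[[0,0,1],0,0.4],[[0,0,0],0,0.4],[[0,0,0],0,0.4]]}}

```text
t: 43.03
eef_pos: [653.6, -272.5, 406.8]
tcp_rot: [3.14, -0.003, -0.07]
ft_force: [0.0, 0.1, -0.6]
opening: 0.618
grip_force: 0.0
```

Run:
```python
from h import *
p=read_camera('wrist'); np.savez('w12.npz',**p); s=env.state(); print(s['eef_pos'],s['tcp_rot'])
g=cv2.cvtColor(p['image'],cv2.COLOR_RGB2GRAY).astype(int)
c0=proj(p,[[653.8,-272.3,97]])[0]; print(c0)
v,u=np.mgrid[0:400,0:640]
k=(np.hypot(u-c0[0],v-c0[1])<17)&(g>110)
W=np.array([atz(p,q,97) for q in zip(u[k],v[k])]); print(k.sum(),W.mean(0))
d=np.linalg.svd(W-W.mean(0))[2][0]; print(d,np.arctan2(d[1],d[0]))
r=proj(p,[[653.8,-272.3,97]])[0].astype(int)
print(g[r[1]-24:r[1]+28:2,r[0]-22:r[0]+24:2])
```

```text
[ 653.59257276 -272.49063983  404.96778652] [ 3.14132231e+00 -2.06136591e-04 -6.99191919e-02]
[318.14142748 185.33119564]
46 [ 660.51956522 -272.83695652]
[-0.99997509 -0.00705856] -3.134534036059396
[[144 142 142 139  89  31  23  24  11  12  10  13  10  12  13  27  28  30
   84 133 142 143 142]
 [142 142 139  65  23  25  23  18  13  13  41  58  30  16  12  24  28  27
   23  57 134 143 142]
 [143 142  92  23  23  24  25  18  17  17  91 139  60  21  18  23  28  28
   29  25  92 142 142]
 [142 129  40  23  24  23  24  18  17  20  93 141  65  26  17  21  27  28
   28  27  33 120 142]
 [140  74  22  25  25  25  25  16  19  19  94 142  80  27  20  24  27  26
   28  28  24  59 139]
 [129  34  23  23  23  23  22  20  18  18  94 142  81  26  19  22  26  24
   25  25  28  31 121]
 [110  25  22  26  25  21  24  18  17  19  93 142  81  26  20  21  26  25
   26  27  25  24 113]
 [ 96  19  24  23  24  22  23  18  19  21  93 141  81  26  21  21  25  27
   22  25  25  24  91]
 [ 84  22  23  23  23  26  23  20  14  20  93 142  81  27  18  21  25  25
   26  23  26  24  60]
 [ 60  22  23  21  23  22  
[... 922 characters left out ...]
137 140 142 140 140]
 [140 141 139 140 138 139 129  84  20  18  19  20  22  22  21  82 128 139
  140 141 141 140 141]
 [137 138 137 134  74 120 137 104  21  19  21  19  21  22  18 106 136 137
  136 135 135 135 135]
 [125 125 124 104  59 120 124  95  21  20  22  22  22  21  19  96 124 125
  125 124 124 127 128]
 [118 116 117 114 111 116 113 100  29  18  19  22  24  21  18  96 120 120
  119 118 159 191 199]
 [121 120 119 119 119 117 118 117  83  45  43  30  35  47  86 121 128 129
  128 129 190 217 216]
 [122 122 120 121 121 120 119 119 118 116 115  66  97 126 129 131 131 132
  134 138 209 220 220]
 [122 121 121 120 121 121 122 122 122 121 122 106 119 133 134 133 133 134
  134 149 219 220 219]]
```

Call:
{"op": "move_arm", "data": {"commands": [[[-0.47,0.92,0],0,0.52],[[-0.47,0.92,0],0,0.52],[[-0.47,0.92,0],0,0.52],[[-0.47,0.92,0],0,0.52],[[-0.47,0.92,0],0,0.52],[[-0.47,0.92,0],0,0.52],[[-0.47,0.92,0],0,0.52],[[-0.47,0.92,0],0,0.52],[[-0.47,0.92,0],0,0.52],[[-0.47,0.92,0],0,0.52],[[-0.47,0.92,0],0,0.52],[[-0.47,0.92,0],0,0.52],[[-0.47,0.92,0],0,0.52],[[-0.47,0.92,0],0,0.52],[[-0.47,0.92,0],0,0.52],[[-0.47,0.92,0],0,0.52],[[-0.47,0.92,0],0,0.52],[[-0.47,0.92,0],0,0.52],[[0,0,0],0,0.52],[[0,0,0],0,0.52]]}}

```text
t: 44.75
eef_pos: [399.3, 225.2, 404.0]
tcp_rot: [3.14, 0.002, -0.067]
ft_force: [-0.2, -0.6, -0.1]
opening: 0.762
grip_force: 0.0
```

```bash
cat > tins.py <<'E'
from h import *
def tins(p):
    out=[]
    for r in cut_out('tin1',p):
        if r['confidence']<.3: continue
        m=r['region'].astype(np.uint8)
        v,u=np.nonzero(m)
        # silhouette centroid vs model: fit tin xy so projected hull matches mask
        from scipy.optimize import minimize
        a=np.linspace(0,2*np.pi,40)
        def mod(q):
            X=[[q[0]+29*np.cos(t),q[1]+29*np.sin(t),z] for z in (0,66) for t in a]
            h=cv2.convexHull(proj(p,X).astype(np.float32)); im=np.zeros(m.shape,np.uint8)
            return cv2.fillConvexPoly(im,np.round(h*16).astype(int).reshape(-1,1,2).astype(np.int32),1,shift=4)
        x0=atz(p,r['at'],33)
        f=lambda q:1-(mod(q)&m).sum()/max((mod(q)|m).sum(),1)
        s=minimize(f,x0,method='Nelder-Mead',options=dict(initial_simplex=[x0,x0+[15,0],x0+[0,15]],xatol=.3))
        out.append((round(r['confidence'],2),np.round(s.x,1),round(1-s.fun,2)))
    return out
if __name__=='__main__':
    print(env.state()['eef_pos'],env.state()['t'])
    print(*tins(read_camera('wrist')),sep='\n')
    print('top'); print(*tins(read_camera('top')),sep='\n')
E
python3 tins.py
```

```text
[399.28910686 225.23816171 403.96427197] 44.75
(0.98, array([438.7, 164.9]), np.float64(0.98))
(0.88, array([380.1, 131.1]), np.float64(0.95))
(0.75, array([394. , 234.6]), np.float64(0.96))
(0.71, array([469.9, 313.8]), np.float64(0.97))
top
(0.72, array([379.9, 131.8]), np.float64(0.95))
(0.56, array([440.8, 167.8]), np.float64(0.63))
```

Call:
{"op": "move_arm", "data": {"commands": [[[0.44,-0.67,0],0,0.52],[[0.44,-0.67,0],0,0.52],[[0.44,-0.67,0],0,0.52],[[0,0,-0.92],0,0.52],[[0,0,-0.92],0,0.52],[[0,0,-0.92],0,0.52],[[0,0,-0.92],0,0.52],[[0,0,-0.92],0,0.52],[[0,0,-0.92],0,0.52],[[0,0,-0.9],0,0.52],[[0,0,0],0,0.52],[[0,0,0],0,-1],[[0,0,0],0,-1],[[0,0,0],0,-1],[[0,0,0],0,-1],[[0,0,0],0,-1],[[0,0,0.5],0,-1],[[0,0,1],0,-1],[[0,0,1],0,-1],[[0,0,1],0,-1]]}}

```text
t: 46.62
eef_pos: [439.2, 164.0, 319.3]
tcp_rot: [3.142, -0.0, -0.07]
ft_force: [-0.2, 0.7, -1.2]
opening: 0.607
grip_force: 30.0
```

Run:
```python
from h import *
from scipy.optimize import minimize
p=read_camera('top')
for r in cut_out('pan',p)[:1]:
    m=r['region'].astype(np.uint8); print(r['confidence'],r['at'],m.sum())
    def mod(q):
        c,s=np.cos(q[2]/100),np.sin(q[2]/100)
        X=[[q[0]+c*a-s*b,q[1]+s*a+c*b,z] for z in (0,20) for a in (-85,85) for b in (-122.5,122.5)]
        h=cv2.convexHull(proj(p,X).astype(np.float32)); im=np.zeros(m.shape,np.uint8)
        return cv2.fillConvexPoly(im,np.round(h*16).astype(np.int32),1,shift=4)
    f=lambda q:1-(mod(q)&m).sum()/(mod(q)|m).sum()
    x0=np.array([461,-289,-9.5])
    s=minimize(f,x0,method='Nelder-Mead',options=dict(initial_simplex=x0+np.array([[0,0,0],[12,0,0],[0,12,0],[0,0,8]])))
    print(s.x,1-s.fun)
```

```text
0.68 [397.4, 221.2] 3674
[ 459.7934015  -289.18802403   -7.00678015] 0.9579634464751958
```

Call:
{"op": "move_arm", "data": {"commands": [[[0.16,-0.945,0],0,-1],[[0.16,-0.945,0],0,-1],[[0.16,-0.945,0],0,-1],[[0.16,-0.945,0],0,-1],[[0.16,-0.945,0],0,-1],[[0.16,-0.945,0],0,-1],[[0.16,-0.945,0],0,-1],[[0.16,-0.945,0],0,-1],[[0.16,-0.945,0],0,-1],[[0.16,-0.945,0],0,-1],[[0.16,-0.945,0],0,-1],[[0.16,-0.945,0],0,-1],[[0.16,-0.945,0],0,-1],[[0.16,-0.945,0],0,-1],[[0,0,-0.7],0,-1],[[0,0,-0.9],0,-1],[[0,0,-0.9],0,-1],[[0,0,-0.5],0,-1],[[0,0,0],0,-1],[[0,0,0],0,-1]]}}

```text
t: 48.38
eef_pos: [506.7, -232.8, 227.0]
tcp_rot: [-3.141, 0.001, -0.07]
ft_force: [-0.1, -0.1, -1.4]
opening: 0.605
grip_force: 30.0
```

Call:
{"op": "move_arm", "data": {"commands": [[[0,0,-0.25],0,-1],[[0,0,-0.12],0,-1],[[0,0,0],0,-1],[[0,0,0],0,-1],[[0,0,0],0,0.2],[[0,0,0],0,0.4],[[0,0,0],0,0.52],[[0,0,0],0,0.52],[[0,0,0.6],0,0.52],[[0,0,1],0,0.52],[[0,0,1],0,0.52],[[0,0,1],0,0.52],[[0,0.5,1],0,0.52],[[-0.3,1,0],0,0.52],[[-0.3,1,0],0,0.52],[[-0.3,1,0],0,0.52],[[-0.3,1,0],0,0.52],[[-0.3,1,0],0,0.52],[[-0.3,1,0],0,0.52],[[-0.3,1,0],0,0.52]]}}

```text
t: 50.05
eef_pos: [443.0, -6.6, 354.6]
tcp_rot: [3.141, -0.0, -0.07]
ft_force: [1.3, -0.3, 0.4]
opening: 0.758
grip_force: 0.0
```

Call:
{"op": "move_arm", "data": {"commands": [[[-0.42,0.917,0],0,0.52],[[-0.42,0.917,0],0,0.52],[[-0.42,0.917,0],0,0.52],[[-0.42,0.917,0],0,0.52],[[-0.42,0.917,0],0,0.52],[[0,0,0],0,0.52],[[0,0,0],0,0.52]]}}

```text
t: 50.63
eef_pos: [380.3, 130.6, 354.6]
tcp_rot: [3.142, -0.001, -0.067]
ft_force: [1.4, 0.5, 0.0]
opening: 0.759
grip_force: 0.0
```

```bash
python3 tins.py
```

```text
[380.28595499 130.57013632 354.59603658] 50.6333
(0.96, array([380.3, 131.7]), np.float64(0.98))
(0.86, array([393.3, 234.4]), np.float64(0.96))
top
(0.89, array([471.4, 316.1]), np.float64(0.96))
(0.71, array([ 506.9, -233.3]), np.float64(0.96))
(0.51, array([518. , 501.7]), np.float64(0.19))
```

Tin a stands in the pan at (507,-233); the rest are unmoved. Pick tin b.

Call:
{"op": "move_arm", "data": {"commands": [[[0,0.03,-0.9],0,0.52],[[0,0,-0.9],0,0.52],[[0,0,-0.9],0,0.52],[[0,0,-0.9],0,0.52],[[0,0,-0.9],0,0.52],[[0,0,-0.27],0,0.52],[[0,0,0],0,0.52],[[0,0,0],0,-1],[[0,0,0],0,-1],[[0,0,0],0,-1],[[0,0,0],0,-1],[[0,0,0],0,-1],[[0,0,0.5],0,-1],[[0,0,1],0,-1],[[0,0,1],0,-1],[[0,0,1],0,-1],[[0.2,-0.5,0],0,-1],[[0.24,-0.9,0],0,-1],[[0.24,-0.9,0],0,-1],[[0,0,0],0,-1]]}}

```text
t: 52.5
eef_pos: [401.9, 59.0, 317.2]
tcp_rot: [3.141, -0.003, -0.072]
ft_force: [-0.8, 0.0, -1.5]
opening: 0.607
grip_force: 30.0
```

Call:
{"op": "move_arm", "data": {"commands": [[[0.222,-0.98,0],0,-1],[[0.222,-0.98,0],0,-1],[[0.222,-0.98,0],0,-1],[[0.222,-0.98,0],0,-1],[[0.222,-0.98,0],0,-1],[[0.222,-0.98,0],0,-1],[[0.222,-0.98,0],0,-1],[[0.222,-0.98,0],0,-1],[[0.222,-0.98,0],0,-1],[[0.222,-0.98,0],0,-1],[[0.222,-0.98,0],0,-1],[[0.222,-0.98,0],0,-1],[[0.222,-0.98,0],0,-1],[[0.222,-0.98,0],0,-1],[[0,0,0],0,-1],[[0,0,-0.8],0,-1],[[0,0,-0.9],0,-1],[[0,0,-0.9],0,-1],[[0,0,-0.5],0,-1],[[0,0,-0.2],0,-1]]}}

```text
t: 54.17
eef_pos: [494.1, -349.2, 215.4]
tcp_rot: [-3.139, 0.003, -0.07]
ft_force: [-10.3, 10.0, 36.5]
opening: 0.61
grip_force: 30.0
```

Call:
{"op": "move_arm", "data": {"commands": [[[0,0,0],0,-1],[[0,0,-0.05],0,-1],[[0,0,0],0,-1],[[0,0,0],0,0.2],[[0,0,0],0,0.4],[[0,0,0],0,0.52],[[0,0,0],0,0.52],[[0,0,0.6],0,0.52],[[0,0,1],0,0.52],[[0,0,1],0,0.52],[[0,0,1],0,0.52],[[0,0.5,1],0,0.52],[[-0.14,1,0],0,0.52],[[-0.14,1,0],0,0.52],[[-0.14,1,0],0,0.52],[[-0.14,1,0],0,0.52],[[-0.14,1,0],0,0.52],[[-0.14,1,0],0,0.52],[[-0.14,1,0],0,0.52],[[-0.14,1,0],0,0.52]]}}

```text
t: 55.83
eef_pos: [460.3, -93.7, 354.0]
tcp_rot: [3.141, -0.001, -0.07]
ft_force: [0.1, -0.8, -0.1]
opening: 0.759
grip_force: 0.0
```

Call:
{"op": "move_arm", "data": {"commands": [[[-0.2,0.994,0],0,0.52],[[-0.2,0.994,0],0,0.52],[[-0.2,0.994,0],0,0.52],[[-0.2,0.994,0],0,0.52],[[-0.2,0.994,0],0,0.52],[[-0.2,0.994,0],0,0.52],[[-0.2,0.994,0],0,0.52],[[-0.2,0.994,0],0,0.52],[[-0.2,0.994,0],0,0.52],[[-0.2,0.994,0],0,0.52],[[-0.2,0.994,0],0,0.52],[[0,0,0],0,0.52],[[0,0,0],0,0.52]]}}

```text
t: 56.92
eef_pos: [394.3, 234.0, 353.9]
tcp_rot: [3.142, -0.0, -0.067]
ft_force: [-0.7, -0.8, 0.5]
opening: 0.763
grip_force: 0.0
```

```bash
python3 tins.py
```

```text
[394.3429388  233.95104682 353.87365862] 56.9167
(0.7, array([470.1, 313.2]), np.float64(0.97))
(0.67, array([394.1, 234.8]), np.float64(0.98))
top
(0.51, array([ 504.9, -232.7]), np.float64(0.96))
(0.46, array([474. , 314.6]), np.float64(0.34))
```

Call:
{"op": "move_arm", "data": {"commands": [[[0,0.03,-0.9],0,0.52],[[0,0,-0.9],0,0.52],[[0,0,-0.9],0,0.52],[[0,0,-0.9],0,0.52],[[0,0,-0.9],0,0.52],[[0,0,-0.24],0,0.52],[[0,0,0],0,0.52],[[0,0,0],0,-1],[[0,0,0],0,-1],[[0,0,0],0,-1],[[0,0,0],0,-1],[[0,0,0],0,-1],[[0,0,0.5],0,-1],[[0,0,1],0,-1],[[0,0,1],0,-1],[[0,0,1],0,-1],[[0.1,-0.5,0],0,-1],[[0.1,-0.9,0],0,-1],[[0.1,-0.9,0],0,-1],[[0,0,0],0,-1]]}}

```text
t: 58.78
eef_pos: [403.6, 162.3, 317.4]
tcp_rot: [3.141, -0.001, -0.071]
ft_force: [0.2, 0.6, -2.4]
opening: 0.606
grip_force: 30.0
```

Call:
{"op": "move_arm", "data": {"commands": [[[0.1,-0.994,0],0,-1],[[0.1,-0.994,0],0,-1],[[0.1,-0.994,0],0,-1],[[0.1,-0.994,0],0,-1],[[0.1,-0.994,0],0,-1],[[0,-0.994,0],0,-1],[[0,-0.994,0],0,-1],[[0,-0.994,0],0,-1],[[0,-0.994,0],0,-1],[[0,-0.994,0],0,-1],[[0,-0.994,0],0,-1],[[0,-0.994,0],0,-1],[[0,-0.994,0],0,-1],[[0,-0.994,0],0,-1],[[0,-0.994,0],0,-1],[[0,-0.994,0],0,-1],[[0,-0.994,0],0,-1],[[0,0,0],0,-1],[[0,0,0],0,-1]]}}

```text
t: 60.37
eef_pos: [418.7, -342.8, 316.7]
tcp_rot: [3.141, -0.0, -0.072]
ft_force: [-0.7, 0.5, -1.5]
opening: 0.603
grip_force: 30.0
```

```bash
python3 tins.py
```

```text
[ 418.66474421 -342.81722134  316.70972628] 60.3667
(0.87, array([ 505.6, -231.9]), np.float64(0.99))
(0.81, array([ 389.7, -344.2]), np.float64(0.47))
(0.62, array([ 493.4, -350.8]), np.float64(0.99))
top
(0.55, array([ 496.6, -345.8]), np.float64(0.76))
(0.54, array([ 506., -233.]), np.float64(0.89))
(0.53, array([470.9, 316.1]), np.float64(0.98))
(0.46, array([339.5, 483.2]), np.float64(0.56))
```

Call:
{"op": "move_arm", "data": {"commands": [[[-0.02,0,-0.8],0,-1],[[0,0,-0.9],0,-1],[[0,0,-0.9],0,-1],[[0,0,-0.5],0,-1],[[0,0,-0.2],0,-1],[[0,0,-0.06],0,-1],[[0,0,0],0,-1],[[0,0,0],0,0.2],[[0,0,0],0,0.4],[[0,0,0],0,0.52],[[0,0,0],0,0.52],[[0,0,0.6],0,0.52],[[0,0,1],0,0.52],[[0,0,1],0,0.52],[[0,0,1],0,0.52],[[0,0.5,1],0,0.52],[[0.08,1,0],0,0.52],[[0.08,1,0],0,0.52],[[0.08,1,0],0,0.52],[[0.08,1,0],0,0.52]]}}

```text
t: 62.23
eef_pos: [427.5, -205.8, 354.3]
tcp_rot: [3.141, -0.001, -0.07]
ft_force: [1.1, 0.4, -0.1]
opening: 0.761
grip_force: 0.0
```

Call:
{"op": "move_arm", "data": {"commands": [[[0.08,1,0],0,0.52],[[0.08,1,0],0,0.52],[[0.08,1,0],0,0.52],[[0.08,1,0],0,0.52],[[0.08,1,0],0,0.52],[[0.08,1,0],0,0.52],[[0.08,1,0],0,0.52],[[0.08,1,0],0,0.52],[[0.08,1,0],0,0.52],[[0.08,1,0],0,0.52],[[0.08,1,0],0,0.52],[[0.08,1,0],0,0.52],[[0.08,1,0],0,0.52],[[0.08,1,0],0,0.52],[[0.08,1,0],0,0.52],[[0.1,1,0],0,0.52],[[0.1,0.8,0],0,0.52],[[0,0,0],0,0.52],[[0,0,0],0,0.52]]}}

```text
t: 63.82
eef_pos: [469.5, 297.8, 353.7]
tcp_rot: [3.141, -0.0, -0.068]
ft_force: [0.3, -0.7, -1.0]
opening: 0.759
grip_force: 0.0
```

```bash
python3 tins.py
```

```text
[469.52918553 297.78385957 353.66401314] 63.8167
(0.96, array([470.8, 314. ]), np.float64(0.98))
top
(0.67, array([ 493.2, -349.7]), np.float64(0.91))
(0.6, array([ 506. , -232.9]), np.float64(0.92))
```

Call:
{"op": "move_arm", "data": {"commands": [[[0.04,0.55,0],0,0.52],[[0,0,-0.9],0,0.52],[[0,0,-0.9],0,0.52],[[0,0,-0.9],0,0.52],[[0,0,-0.9],0,0.52],[[0,0,-0.9],0,0.52],[[0,0,-0.06],0,0.52],[[0,0,0],0,0.52],[[0,0,0],0,-1],[[0,0,0],0,-1],[[0,0,0],0,-1],[[0,0,0],0,-1],[[0,0,0],0,-1],[[0,0,0.5],0,-1],[[0,0,1],0,-1],[[0,0,1],0,-1],[[0,0,1],0,-1],[[0,-0.5,0],0,-1],[[0,-0.9,0],0,-1],[[0,0,0],0,-1]]}}

```text
t: 65.68
eef_pos: [470.4, 268.6, 322.6]
tcp_rot: [3.141, -0.0, -0.07]
ft_force: [0.4, 0.2, -2.1]
opening: 0.608
grip_force: 30.0
```

Call:
{"op": "move_arm", "data": {"commands": [[[-0.081,-0.972,0],0,-1],[[-0.081,-0.972,0],0,-1],[[-0.081,-0.972,0],0,-1],[[-0.081,-0.972,0],0,-1],[[-0.081,-0.972,0],0,-1],[[-0.081,-0.972,0],0,-1],[[-0.081,-0.972,0],0,-1],[[-0.081,-0.972,0],0,-1],[[-0.081,-0.972,0],0,-1],[[-0.081,-0.972,0],0,-1],[[-0.081,-0.972,0],0,-1],[[-0.081,-0.972,0],0,-1],[[-0.081,-0.972,0],0,-1],[[-0.081,-0.972,0],0,-1],[[-0.081,-0.972,0],0,-1],[[-0.081,-0.972,0],0,-1],[[-0.081,-0.972,0],0,-1],[[0,0,0],0,-1],[[0,0,0],0,-1]]}}

```text
t: 67.27
eef_pos: [429.2, -225.3, 321.8]
tcp_rot: [3.142, 0.0, -0.072]
ft_force: [0.0, 0.0, -1.4]
opening: 0.604
grip_force: 30.0
```

```bash
python3 tins.py
```

```text
[ 429.18789635 -225.31133978  321.81385311] 67.2667
(0.7, array([ 415.3, -344.2]), np.float64(0.98))
(0.68, array([ 505.4, -233.6]), np.float64(0.99))
(0.59, array([ 493.1, -352.7]), np.float64(0.98))
(0.59, array([ 400.8, -217.7]), np.float64(0.49))
top
(0.66, array([ 498. , -352.6]), np.float64(0.54))
(0.63, array([ 516.9, -209.9]), np.float64(0.26))
```

Place, rise, and move clear above.

Call:
{"op": "move_arm", "data": {"commands": [[[0,-0.05,-0.8],0,-1],[[0,0,-0.9],0,-1],[[0,0,-0.9],0,-1],[[0,0,-0.5],0,-1],[[0,0,-0.2],0,-1],[[0,0,-0.06],0,-1],[[0,0,0],0,-1],[[0,0,0],0,0.2],[[0,0,0],0,0.4],[[0,0,0],0,0.52],[[0,0,0],0,0.52],[[0,0,0.6],0,0.52],[[0,0,1],0,0.52],[[0,0,1],0,0.52],[[0,0,1],0,0.52],[[0,0.5,1],0,0.52],[[0,0.8,0.5],0,0.52],[[0,0.8,0.5],0,0.52],[[0,0,0],0,0.52],[[0,0,0],0,0.52]]}}

```text
t: 69.13
eef_pos: [429.6, -162.0, 390.1]
tcp_rot: [3.14, -0.002, -0.068]
ft_force: [-0.4, -0.4, -0.2]
opening: 0.762
grip_force: 0.0
```

```bash
python3 tins.py
python3 - <<'E'
from h import *
p=read_camera('wrist'); save(p,'w13.png',s=1.25)
E
```

```text
[ 429.59475201 -161.98604591  390.12186589] 69.1333
(0.93, array([ 505.1, -234.3]), np.float64(0.98))
(0.86, array([ 427.8, -226.6]), np.float64(0.98))
(0.6, array([ 493. , -352.6]), np.float64(0.98))
(0.6, array([ 415.2, -344.1]), np.float64(0.98))
top
(0.75, array([ 416.1, -343.8]), np.float64(0.57))
(0.7, array([ 493.2, -349.1]), np.float64(0.88))
(0.49, array([ 520.7, -230.3]), np.float64(0.16))
```

View pics/w13.png

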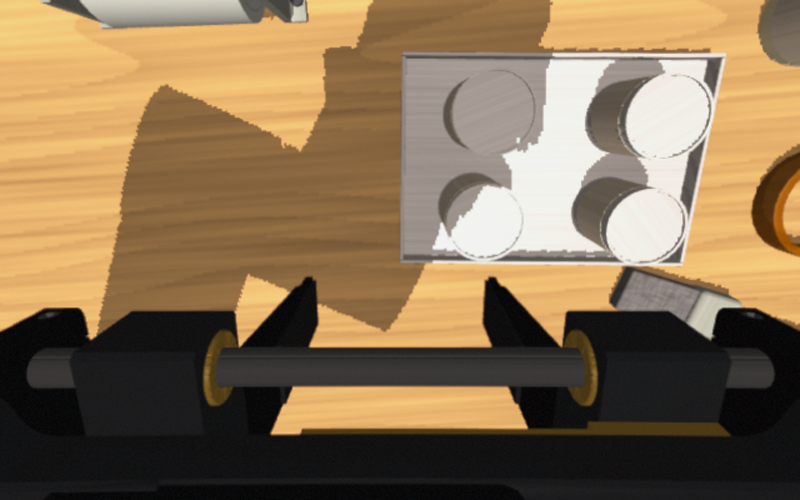

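```bash
python3 -c "
from h import *
print(env.job_done())"
```

```text
the job is handed in; nothing more can be done
None
```

The bagging bench is ready and the job is handed in at about 69 s: the timer was turned to off first, the core is in the scrap box, the roll is in the stand with the axle home to within about 1 mm by camera, the timer is on click six, and all four tins stand upright in the pan.

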